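# Clamp a sample cell in the bench press

### The arm

A 7-joint arm with a two-finger parallel gripper is mounted at the origin on a cart in front of the work surface, level with it; the furniture and walls round the work are solid. World frame = base frame: x ahead of the robot, y to its left, z up, the work surface at z = 0. Lengths are in m, angles in rad, forces in N, time in s.
With the tool pointing down it reaches from about 0.4 to 0.85 m from the base axis. Payload 4.5 kg.
Tool frame: the origin (TCP) lies midway between the tips of the shut fingers; the grasp point (between the pads) lies 19 mm behind it; x points along the fingers, y is the direction in which the jaws open and shut, and the axes are right-handed (so a half turn about x gives the same grasp; the last joint's range is limited). The gripper opens to 88 mm and grips with 3 to 60 N. Pads are 18 mm wide; open, the fingers measure 123 mm over their backs; the gripper's body (75 mm by 187 mm) begins 45 mm behind the grasp point.
Start: joints at [1.226, 0.689, -0.195, 1.565, 0.157, 0.902, -0.215], TCP at [0.231, -0.581, 0.239] pointing down, gripper open.
Joint ranges: [-3.01, 3.01], [-0.46, 2.08], [-1.47, 1.51], [0.13, 2.56], [-1, 4.14], [0.04, 2.09], [-2.66, 2.66]. Speed limits (rad/s): [2.57, 2.57, 3.14, 3.14, 3.14, 3.14, 3.14].

### API

Orientations are given as a unit quaternion [x, y, z, w].
In Python, from plant import r gives the robot as it stands.
- The arm moves only by the tool arm_command, never from a script. Its argument "plan" is a list of rows, each a list of 5 numbers: the finger opening in m, from 0 to 0.0881, then the shift along the tool's x, y, z in m, then the turn about the tool's x in rad. In form: [[grip, dx, dy, dz, roll], ...]. A call has 1 to 12 rows; each row shifts and turns the commanded pose from where the row before left it, along the tool's axes as they then stand; what a row does not reach is not made up. A row lasts 1/8 s, in which the tool goes at most 62.5 mm and 10.7 degrees, less where a joint would pass 70% of its speed; a pose out of reach is approached as far as the arm can. A call is refused whole if a number of a shift passes 0.0625 or a number of a turn 0.188, either way. A call with a gripper value outside its range is refused whole. The fingers move at their own pace and stop on an object; "force" is the grip in N (left out, the last holds). Time passes only in rows, so rows that do not move let the fingers close. It gives the time, the measured TCP pose, the force and the opening at its end, in the units of the state.
- r.get_state(): the state, without advancing time (a new reading comes with each control period).
- r.snapshot(name): name is "scene" or "side" or "wrist"; returns (picture, depth): 384x512x3 uint8, red, green, blue; 384x512 float32, m along the optical axis (not along the pixel's ray), 0 where there is no reading.
- r.calibration(name): a dict with "fx", "fy", "cx", "cy" (pixels), "k1" (the pictures are not rectified: a ray, as slopes to the right and down, at radius r is drawn at 1 + k1 r^2 times it, then the intrinsics apply), "eye" and "orientation" of the camera in the world; the wrist camera has in their place "mount" (4x4, takes a point from camera to tool coordinates, whose origin is the TCP and whose axes are the tool frame's). Camera axes: x right, y down, z forward; pixel columns grow to the right and rows downward; lengths in m; the calibration is good to about 2 mm. A picture is of the moment at which its call begins: read the wrist's pose just before it. calibration takes no time and is no camera call.
- r.finish_job(): hands the job in, once; it reports no verdict.
The state is a dict: "clock": time; "q": joint angles; "qd": joint speeds; "joint_torque": joint torques, N m; "tool_pos": TCP position; "eef_rot": TCP orientation; "contact_force": force on the tool from outside, world axes, zero at the start; "moment": the same for the moment, N m; "opening": opening from 0.0 (shut) to 1.0 (fully open).
Only numpy, scipy, OpenCV 4.12 (cv2) and the standard library are available. Lean on these libraries where they do the work, as an engineer would, in place of code of your own. Each camera call takes 0.05 s, during which the arm holds its last target.

### The job

Take the metal sample cell out of its dock and set it down, not drop it, fully home in the nest of the sample press, lengthways between the two cheeks. Then swing the press arm in over it to its stop and screw the knob down clockwise until it stops tight on the arm and the knob's clutch begins to slip; give it a small but clear slip (about a tenth of a turn), stop within a quarter turn of slip, and let go. Leave the flask, bottle, timer and dish where they stand.

Things in the scene. Friction and masses are not known exactly. Their poses are not given: they have to be found in the camera images.
- sample_cell: Loose flat-sided block of aluminium with steel lid, 56 mm (x) by 40 mm (y) by 32 mm high, 0.2 kg: full-size block for the lowest 22 mm, then 7 mm of lid 53 x 37 mm, then a round steel button 20 mm wide, 3 mm high. Origin: centre of the underside, z up. Starts upright in the dock; the same after half a turn.
- dock: Fixed. Grey plate 70 x 75 x 10 mm, on which the cell stands, its x along the dock's x, between two upright steel plates (50 mm long in x, inner faces at y = +-21.5, 6 mm thick, tops 52 mm above the bench). They cover the cell's 40 mm-apart faces and are 10 mm higher, so it can be gripped only by its ends, 56 mm apart, which stick out 3 mm. Origin: underside centre, on the bench.
- press: Sample press, fixed. Origin on the bench under the nest centre, z up. Grey base 10 mm high, x -62 to +62, y -50 to +50 mm, with a tongue 56 mm wide back to x = +135. In its middle the nest; at x = +105 mm a post of 12 mm radius with the swinging press arm.
- press_nest (a point): Centre of the nest floor, 18 mm above the bench, axes as the press; the seated cell's origin comes here. Floor 80 (x) x 38 mm (y). Steel cheeks at its x ends: inner faces x = +-31.5, outer 39.5 (43 at the flared mouth), 32 mm wide in y, tops 66 mm above the bench (16 over the seated cell). So the cell goes in with its x along the press's x, held by its 40 mm-apart faces, open to +-y.
- press_pivot (a point): Vertical axis on which the press arm swings, at x = +105 mm, y = 0 of the press, 72 mm above the bench (the arm's underside). Axes as the press. The arm is an aluminium bar 26 mm wide, 14 mm thick; the screw axis is 105 mm from the pivot.
- press_swing (a joint): Swing of the press arm, rad: 0 = at its stop, screw over the nest centre (arm points to the press's -x); grows to 1.9 anticlockwise from above, out over the press's -y side (at 1.57 the knob is at x = +105, y = -105 mm of the press). Stays where left, friction 0.2 N m. Starts at 0.7 to 1.8; below about 1.2 it is in the way of loading.
- press_knob_top (a point): Centre of the knob's top face, on the screw axis. Grey fluted upright cylinder, 42 mm wide, 26 mm high; top 127 mm above the bench with the screw up, 120 mm tight. Below it a dark flange, 33 mm wide, lands on the arm's boss (88 mm above the bench) when tight. The arm can be swung by holding the knob and moving it along the arc, the hand turning with the arm.
- press_screw (a joint): Turn of the screw, rad: 0 = fully up, grows clockwise seen from above (tightening), 3.2 = flange tight on the arm, a hard stop. Screw, knob and foot sink 2 mm for each rad. Starts at 0 to 0.6, takes 0.06 N m to turn, stays where left.
- press_knob (a joint): Slip of the knob on its torque-limiting clutch, rad, 0 at the start: the knob carries the screw with it up to 0.18 N m; once the screw is at its stop the knob slips and this grows clockwise by the angle slipped (it slips that way only). Wanted at the end: more than 0.15, never over 2 (a quarter turn is 1.6).
- press_foot: White round foot, 16 mm wide, under the screw, on a spring (4.5 N/mm, 6 mm travel). Origin: centre of its underside, 54 mm above the bench with the screw up; it meets the seated cell's button (50 mm above the bench) at about 2.1 rad and presses with about 10 N when tight.
- flask: Bystander: conical glass flask, 66 mm wide, 105 mm high, near the +y side of the press. Origin: centre of the underside.
- cap_bottle: Bystander: small glass bottle with a screw cap, 56 mm wide, 104 mm high, at the -x side of the dock. Origin: centre of the underside.
- bench_timer: Bystander: white bench timer with a display, 42 x 62 mm, 62 mm high, at the +y side of the dock. Origin: centre of the underside.
- dish: Bystander: low round glass dish with lid, 61 mm wide, 15 mm high, at the middle far side of the work. Origin: centre of the underside.
There are look-alikes about, which are no part of the job. Several things have the shape of the sample_cell; the one meant has the colours described above. Of the things that look like the press, the larger one is meant.

How it is judged:
On the way, in this order (a step that is already met when the one before it is completed fails the run):
1. the fingers lower the cell into the nest (not dropped: still held when within 8 mm of the nest floor, between the cheeks) (z of sample_cell in the frame of press_nest below 0.008 m and horizontal distance between sample_cell and press_nest below 0.009 m and angle between the x axis of sample_cell and the x axis of press, either way round below 0.15 rad and contact force between the fingers and sample_cell above 0.5 N), for 0.1 s.
2. with the cell home in the nest, the arm is swung in to its stop over it (z of sample_cell in the frame of press_nest between -0.003 and 0.003 m and horizontal distance between sample_cell and press_nest below 0.007 m and angle between the x axis of sample_cell and the x axis of press, either way round below 0.12 rad and angle between sample_cell's own z axis and vertical below 0.06 rad and value of joint press_swing below 0.06 rad), for 0.1 s.
3. the screw is turned down until it stops tight on the arm, the foot presses the cell and the clutch has slipped (all of step 2 and value of joint press_screw above 3.1 rad and value of joint press_knob above 0.15 rad and contact force between press_foot and sample_cell above 4 N), for 0.1 s.
At the end, for the whole second after the job is handed in: Cell in the nest (7 mm sideways, 3 mm height, 0.12 rad yaw, 0.06 rad tilt) and at rest; arm at its stop (under 0.06 rad); screw over 3.1 of 3.2 rad with the foot pressing the cell over 4 N; clutch slipped 0.15 to 2 rad; the four bystanders upright and within 30 mm of their starts (all of step 3 and linear speed of sample_cell below 0.02 m/s and value of joint press_knob below 2 rad and distance of each of flask, cap_bottle, bench_timer, dish from where it was at the start of the episode below 0.03 m and angle between each of flask, cap_bottle, bench_timer, dish's own z axis and vertical below 0.15 rad); the robot touches nothing.
It fails at once if the clutch is ground on for more than 2 rad of slip (value of joint press_knob above 2 rad).
It fails at once if the flask is pushed away or knocked over (distance of flask from where it was at the start of the episode above 0.03 m or angle between flask's own z axis and vertical above 0.4 rad).
It fails at once if the bottle is pushed away or knocked over (distance of cap_bottle from where it was at the start of the episode above 0.03 m or angle between cap_bottle's own z axis and vertical above 0.4 rad).
It fails at once if the timer is pushed away or knocked over (distance of bench_timer from where it was at the start of the episode above 0.03 m or angle between bench_timer's own z axis and vertical above 0.4 rad).
It fails at once if the dish is pushed away or knocked over (distance of dish from where it was at the start of the episode above 0.03 m or angle between dish's own z axis and vertical above 0.4 rad).
It also fails if it takes over 72 s, if anything falls off the work surface, if the arm or the gripper's body presses on something with over 40 N, if the wrist force passes 120 N, or if a joint passes its speed limit or range.

## Working session

There is one attempt and no reset: what is moved stays moved. The work goes in short steps, Python scripts to look and compute and a tool call to move; the robot and the scene stay as the last step left them, time stands still between calls to the robot, and variables do not carry over. Pictures are saved under pics/ and viewed, and the job is handed in when it is done.

Besides the shell and the picture viewer there is one more tool, called after ">>>" as name(argument=value, ...), one argument or row to a line, values as JSON. arm_command: Moves the arm, as the interface text tells. Its arguments: {"type":"object","properties":{"plan":{"type":"array","items":{"type":"array","items":{"type":"number"}}},"force":{"type":"number"}},"required":["plan"]}

```bash
ls; mkdir -p pics; python3 - <<'E'
from plant import r
import cv2,json
s=r.get_state();print(s)
for n in ["scene","side","wrist"]:
    im,d=r.snapshot(n);cv2.imwrite(f"pics/{n}0.png",im[:,:,::-1]);c=r.calibration(n);print(n,c)
E
```

```text
pics
{'clock': 0.0, 'q': array([ 1.22577975,  0.6900039 , -0.19448872,  1.56636115,  0.15729553,
        0.90251126, -0.21508825]), 'qd': array([ 0.00178603,  0.00083172,  0.00031994, -0.00111403,  0.00075294,
       -0.00169522, -0.0012666 ]), 'joint_torque': array([ 3.89223374e-05, -5.27578783e+01, -1.26708157e+00, -1.53434712e+01,
       -5.26211062e-02,  6.54359290e-03,  1.56817632e-04]), 'tool_pos': array([ 0.23083827, -0.58010914,  0.23789241]), 'eef_rot': array([-0.69427744, -0.1338043 ,  0.69463332, -0.13251336]), 'contact_force': array([ 0.63295913, -0.01005101,  0.07258866]), 'moment': array([-0.00293146, -0.03897024,  0.04071313]), 'opening': 1.0019535685108338}
scene {'fx': 368.5366643139881, 'fy': 368.5366643139881, 'cx': 259.0828797185978, 'cy': 189.03976910405373, 'k1': -0.0011426694266011741, 'eye': array([-0.11779699, -0.37304954,  0.67342608]), 'orientation': array([ 0.78246982, -0.43590514,  0.21352611, -0.39004397])}
side {'fx': 350.36059280695656, 'fy': 350.36059280695656, 'cx': 257.3842943653101, 'cy': 193.92616421752788, 'k1': -0.031793432779776774, 'eye': array([ 0.08428406, -0.6360739 ,  0.50871396]), 'orientation': array([ 0.8253629 , -0.22627039,  0.1284435 , -0.5010789 ])}
wrist {'fx': 292.9955907240471, 'fy': 292.9955907240471, 'cx': 260.3201376660803, 'cy': 191.81102206832034, 'k1': -0.017538775007780283, 'mount': array([[-1.75322097e-04, -3.19322920e-01,  9.47645948e-01,
        -1.46087965e-01],
       [ 9.99999985e-01, -4.47051974e-05,  1.69943954e-04,
        -5.44843481e-04],
       [-1.19023006e-05,  9.47645963e-01,  3.19322923e-01,
        -8.24144906e-02],
       [ 0.00000000e+00,  0.00000000e+00,  0.00000000e+00,
         1.00000000e+00]])}
```

View pics/scene0.png

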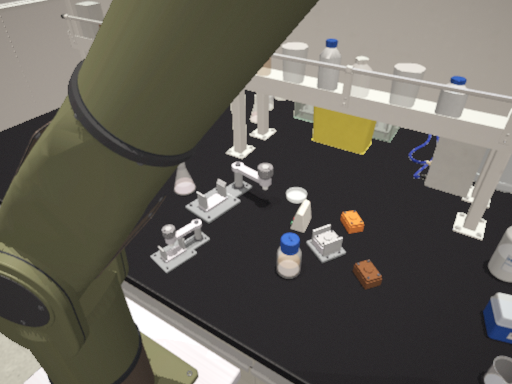

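View pics/side0.png

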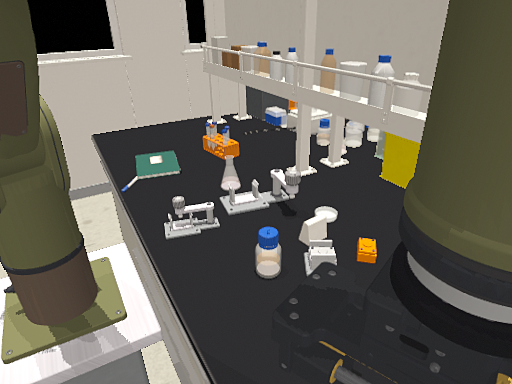

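View pics/wrist0.png

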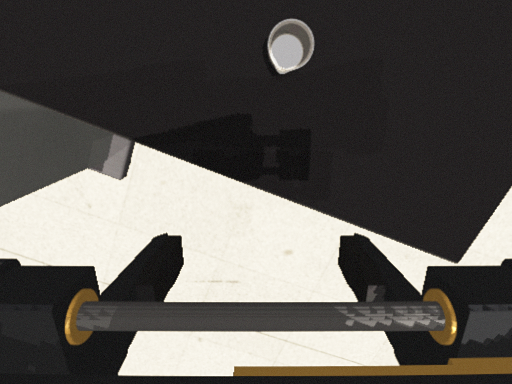

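The scene view shows the larger press at about (215,200), its knob at (265,172). The dock with the cell is at (326,243), the bottle at (289,255), the timer at (301,216), the dish at (296,195) and the flask at (184,178). The smaller press at (180,245) and the orange and brown blocks are look-alikes. Next I'll turn depth into points and make a top view.

```bash
cat > h.py <<'E'
import numpy as np,cv2
from scipy.spatial.transform import Rotation as R
from plant import r
def pose(s=None):
    s=s or r.get_state(); return R.from_quat(s["eef_rot"]).as_matrix(),np.array(s["tool_pos"])
def cam(n,s=None):
    c=r.calibration(n)
    if n=="wrist":
        Rm,t=pose(s); M=np.array(c["mount"]); return c,Rm@M[:3,:3],Rm@M[:3,3]+t
    return c,R.from_quat(c["orientation"]).as_matrix(),np.array(c["eye"])
def slopes(c,px):
    K=np.array([[c["fx"],0,c["cx"]],[0,c["fy"],c["cy"]],[0,0,1.]])
    p=cv2.undistortPoints(np.array(px,float).reshape(-1,1,2),K,np.array([c["k1"],0,0,0,0.])).reshape(-1,2)
    return np.c_[p,np.ones(len(p))]
def cloud(n,d,s=None):
    c,Rc,e=cam(n,s); v,u=np.mgrid[:384,:512]
    P=slopes(c,np.c_[u.ravel(),v.ravel()])*d.reshape(-1,1)
    return (P@Rc.T+e).reshape(384,512,3)
def plane(n,px,z,s=None):
    c,Rc,e=cam(n,s); D=slopes(c,px)@Rc.T
    return e+D*((z-e[2])/D[:,2])[:,None]
def proj(n,P,s=None):
    c,Rc,e=cam(n,s); q=(np.atleast_2d(P)-e)@Rc; x=q[:,:2]/q[:,2:]; r2=(x**2).sum(1,keepdims=True); x=x*(1+c["k1"]*r2)
    return x*[c["fx"],c["fy"]]+[c["cx"],c["cy"]]
def topview(n,im,d,x0,x1,y0,y1,ppm,fn,s=None,zmax=0.3):
    P=cloud(n,d,s); ok=(d>0)&(P[...,0]>x0)&(P[...,0]<x1)&(P[...,1]>y0)&(P[...,1]<y1)&(P[...,2]<zmax)
    p=P[ok];col=im[ok][:,::-1]; o=np.argsort(p[:,2]); p=p[o];col=col[o]
    H=int((x1-x0)*ppm);W=int((y1-y0)*ppm); I=np.zeros((H+1,W+1,3),np.uint8); 
    a=((x1-p[:,0])*ppm).astype(int);b=((y1-p[:,1])*ppm).astype(int)
    I[a,b]=col; Z=np.zeros((H+1,W+1)); Z[a,b]=p[:,2]
    cv2.imwrite(fn,I); return I,Z,P
E
python3 - <<'E'
from h import *
for n in ["scene","side"]:
    im,d=r.snapshot(n)
    np.savez(f"{n}0.npz",im=im,d=d)
    P=cloud(n,d)
    print(n,cam(n)[1][:,2])
    pts={"scene":dict(flask=(184,172),knobtop=(265,170),bench=(250,280),dish=(296,195),timer=(303,208),bottle=(290,241),cell=(328,238),post=(238,167),nest=(214,190),org=(352,222),brown=(368,273),smallpress=(180,245),shelf=(350,90)),
         "side":dict(flask=(231,180),knobtop=(292,175),dish=(326,212),bottle=(268,235),cell=(321,248),timer=(313,228),bench=(120,220))}[n]
    for k,(u,v) in pts.items(): print(k,P[v,u].round(3))
    big=cv2.resize(im[130:300,130:400] if n=="scene" else im[130:300,150:400],None,fx=2.9,fy=2.9,interpolation=cv2.INTER_CUBIC)
    cv2.imwrite(f"pics/{n}_z.png",big[:,:,::-1])
E
```

```text
scene [ 0.67419981  0.42424101 -0.6045446 ]
flask [0.51  0.277 0.071]
knobtop [0.573 0.042 0.125]
bench [ 0.332 -0.063 -0.002]
dish [ 0.646 -0.018  0.017]
timer [ 0.557 -0.082  0.06 ]
bottle [ 0.396 -0.127  0.102]
cell [ 0.509 -0.174  0.04 ]
post [0.595 0.146 0.086]
nest [0.551 0.207 0.007]
org [ 0.605 -0.2    0.03 ]
brown [ 0.466 -0.29   0.029]
smallpress [0.318 0.132 0.019]
shelf [ 0.741 -0.1    0.316]
side [ 0.43878363  0.76901795 -0.4648444 ]
flask [0.506 0.269 0.037]
knobtop [0.574 0.039 0.127]
dish [ 0.653 -0.015  0.018]
bottle [ 0.393 -0.135  0.106]
cell [ 0.514 -0.161  0.043]
timer [ 0.548 -0.09   0.045]
bench [ 0.221  0.97  -0.391]
```

View pics/scene_z.png

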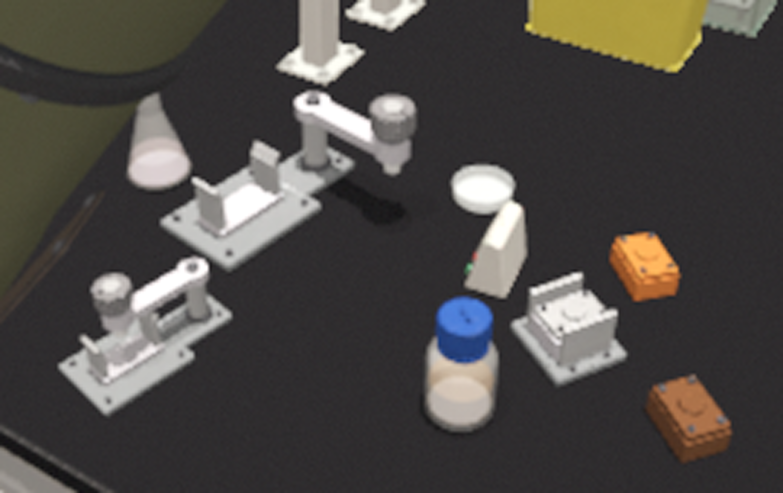

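View pics/side_z.png

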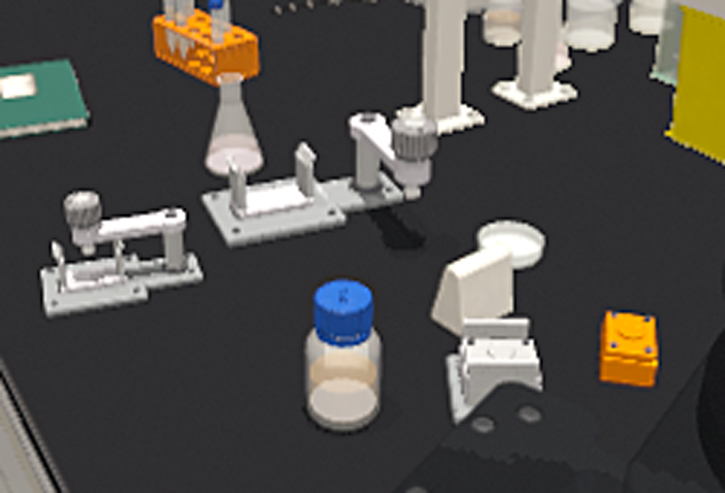

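```bash
python3 - <<'E'
from h import *
z=np.load("scene0.npz");y=np.load("side0.npz")
im=np.concatenate([z["im"].reshape(-1,3),y["im"].reshape(-1,3)]);P=np.concatenate([cloud("scene",z["d"]).reshape(-1,3),cloud("side",y["d"]).reshape(-1,3)])
d=np.concatenate([z["d"].ravel(),y["d"].ravel()])
ok=(d>0)&(P[:,0]>.25)&(P[:,0]<.8)&(P[:,1]>-.35)&(P[:,1]<.4)&(P[:,2]<.2)
p=P[ok];c=im[ok];o=np.argsort(p[:,2]);p=p[o];c=c[o]
I=np.zeros((551,751,3),np.uint8);Z=np.zeros((551,751),np.float32)
for q,k in zip(p,c):
    a,b=int((.8-q[0])*1000),int((.4-q[1])*1000); I[a:a+2,b:b+2]=k[::-1]; Z[a:a+2,b:b+2]=q[2]
cv2.imwrite("pics/top.png",I)
cv2.imwrite("pics/topz.png",cv2.applyColorMap((np.clip(Z/.13,0,1)*255).astype(np.uint8),cv2.COLORMAP_JET))
E
```

```text
(no output)
```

View pics/topz.png

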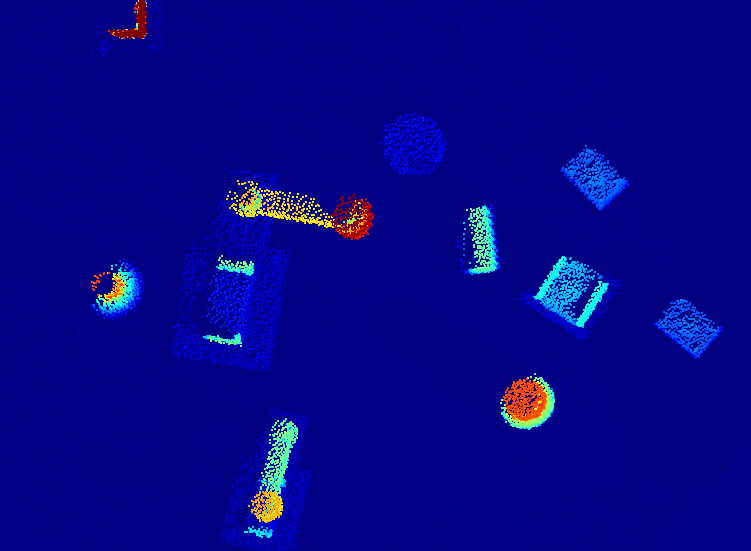

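View pics/top.png

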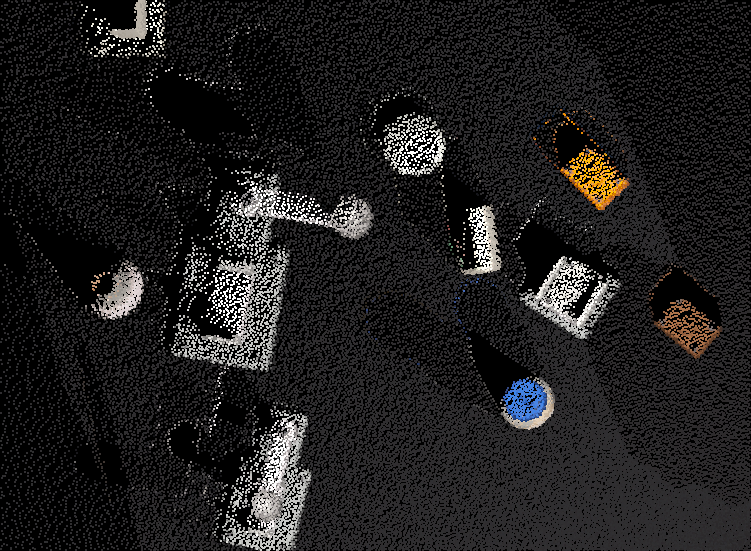

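The top view (1 px = 1 mm, up = +x, left = +y) gives these positions:
- Press nest near (0.498, 0.170), yaw about -0.18.
- Post near (0.595, 0.152) and knob near (0.583, 0.047), so the swing is about 1.6 and the nest can be loaded.
- Dock near (0.51, -0.172), yaw about -0.6.

Now I'll move over the dock for a close wrist view.

```bash
cat >> h.py <<'E'
def yawy(s=None):
    Rm,t=pose(s); return np.arctan2(Rm[1,1],Rm[0,1])
def togo(target,yaw=None,s=None):
    """shift in present tool axes to target TCP; roll needed so tool y has given yaw (mod pi)"""
    Rm,t=pose(s); sh=Rm.T@(np.array(target)-t)
    print("tcp",t.round(4),"yaw_y",round(yawy(s),4),"downness",Rm[2,0].round(4),"shift",sh.round(4))
    if yaw is not None:
        dy=(yaw-yawy(s)+np.pi/2)%np.pi-np.pi/2; print("roll",round(-dy,4),"(about tool x, down) or other way",round(-dy+np.sign(dy)*np.pi,4))
E
python3 - <<'E'
from h import *
Rm,t=pose();print(Rm.round(3))
togo([.47,-.19,.24],-.6)
E
```

```text
[[-0.     0.37  -0.929]
 [ 0.001 -0.929 -0.37 ]
 [-1.    -0.001  0.   ]]
tcp [ 0.231  -0.5804  0.2383] yaw_y -1.1919 downness -1.0 shift [-0.0015 -0.2744 -0.3665]
roll -0.5919 (about tool x, down) or other way 2.5497
```

>>> arm_command(
  plan=[
    [0.088, 0, -0.0276, -0.041, 0],
    [0.088, 0, -0.0276, -0.041, 0],
    [0.088, 0, -0.0276, -0.041, 0],
    [0.088, 0, -0.0276, -0.041, 0],
    [0.088, 0, -0.0276, -0.041, 0],
    [0.088, 0, -0.0276, -0.041, 0],
    [0.088, 0, -0.0276, -0.041, 0],
    [0.088, 0, -0.0276, -0.041, 0],
    [0.088, 0, -0.0276, -0.041, 0],
    [0.088, 0, -0.0276, -0.041, 0],
  ],
  force=25,
)

```text
clock: 1.5
tool_pos: [0.5108, -0.1713, 0.2388]
eef_rot: [0.695, 0.133, -0.694, 0.133]
contact_force: [0.2, -0.3, -1.1]
opening: 0.998
```

>>> arm_command(
  plan=[
    [0.088, 0, 0, 0, -0.148],
    [0.088, 0, 0, 0, -0.148],
    [0.088, 0, 0, 0, -0.148],
    [0.088, 0, 0, 0, -0.148],
    [0.088, 0, 0, 0, 0],
    [0.088, 0, 0, 0, 0],
  ],
)

```text
clock: 2.25
tool_pos: [0.51, -0.1727, 0.2387]
eef_rot: [-0.626, -0.329, 0.626, -0.329]
contact_force: [0.3, -1.5, 0.6]
opening: 0.999
```

```bash
python3 - <<'E'
from h import *
s=r.get_state();print(s["clock"],s["q"].round(3))
togo([.51,-.172,.24],-.6,s)
im,d=r.snapshot("wrist");np.savez("w1.npz",im=im,d=d);cv2.imwrite("pics/w1.png",im[:,:,::-1])
im,d=r.snapshot("scene");cv2.imwrite("pics/s1.png",im[:,:,::-1])
E
```

```text
2.25 [ 0.44   0.586 -0.321  1.824  0.253  0.772 -0.616]
tcp [ 0.51   -0.1727  0.2387] yaw_y -0.6026 downness -1.0 shift [-0.0013 -0.0004 -0.0006]
roll -0.0026 (about tool x, down) or other way 3.139
```

View pics/w1.png

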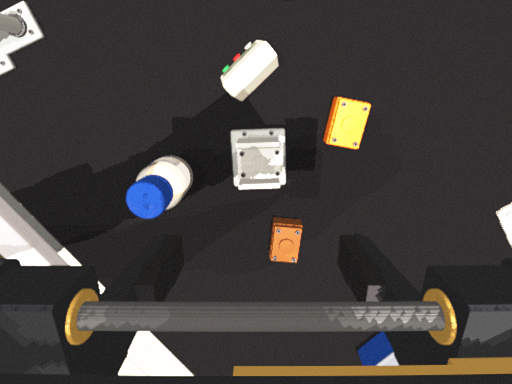

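View pics/s1.png

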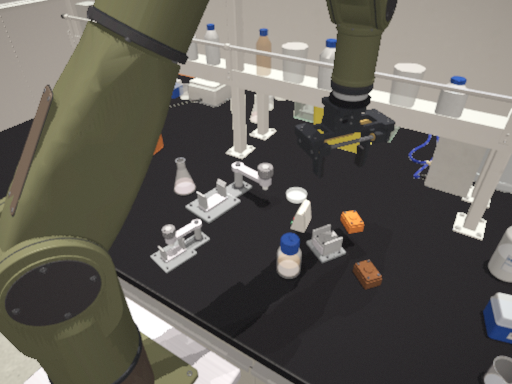

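The wrist view shows the dock at about (258,160) with its plates running across the image. The bottle is on the left (cap at (150,195)) and the timer at (250,68). Next I'll measure the dock and cell precisely.

```bash
python3 - <<'E'
from h import *
z=np.load("w1.npz");im,d=z["im"],z["d"]
s=r.get_state()
P=cloud("wrist",d,s)
def rect(lo,hi,box,name):
    m=(d>0)&(P[...,2]>lo)&(P[...,2]<hi); mm=np.zeros_like(m); mm[box[1]:box[3],box[0]:box[2]]=1; m&=mm
    p=P[m][:,:2]
    (c,wh,a)=cv2.minAreaRect((p*1000).astype(np.float32)); print(name,len(p),"c",np.round(c,1),"wh",np.round(wh,1),"ang",round(a,1),"mean",p.mean(0).round(4)); return p
rect(.048,.057,(220,120,300,200),"plates")
rect(.033,.047,(220,120,300,200),"cell top")
rect(.005,.014,(220,120,300,200),"dockplate")
rect(.095,.11,(110,150,200,225),"cap")
p=P[140:180,235:285]; 
for zz in np.arange(0,.06,.004): print(round(zz,3),((p[...,2]>=zz)&(p[...,2]<zz+.004)).sum(),end="; ")
b=P[150:225,110:200]; m=(b[...,2]>.02); pp=b[m]; print("bottle",pp.min(0),pp.max(0))
for lo in (.02,.04,.06,.07,.08,.09): 
    q=b[(b[...,2]>lo)&(b[...,2]<lo+.01)]; 
    if len(q): x=(q[:,:2]-[.51,-.172])@[.825,-.565]; print(lo,len(q),x.max().round(3))
cv2.imwrite("pics/w1z.png",cv2.resize(im[110:215,200:320],None,fx=5,fy=5,interpolation=cv2.INTER_CUBIC)[:,:,::-1])
E
```

```text
plates 478 c [ 509.2 -168.3] wh [55.2 49.2] ang 58.1 mean [ 0.5098 -0.1673]
cell top 1551 c [ 512. -167.] wh [49.8 54.5] ang 57.5 mean [ 0.5104 -0.1687]
dockplate 912 c [ 509.1 -167.9] wh [74.7 69.8] ang 56.8 mean [ 0.5161 -0.1548]
cap 1281 c [ 400.  -122.7] wh [41.  40.1] ang 49.6 mean [ 0.4017 -0.122 ]
0.0 0; 0.004 0; 0.008 196; 0.012 3; 0.016 1; 0.02 1; 0.024 6; 0.028 66; 0.032 77; 0.036 991; 0.04 383; 0.044 21; 0.048 143; 0.052 105; 0.056 0; bottle [ 0.37897825 -0.14979096  0.02006224] [ 0.55613295 -0.09386963  0.38479562]
0.02 112 -0.091
0.04 144 -0.091
0.06 527 -0.091
0.07 203 -0.096
0.08 135 -0.098
0.09 168 -0.098
```

View pics/w1z.png

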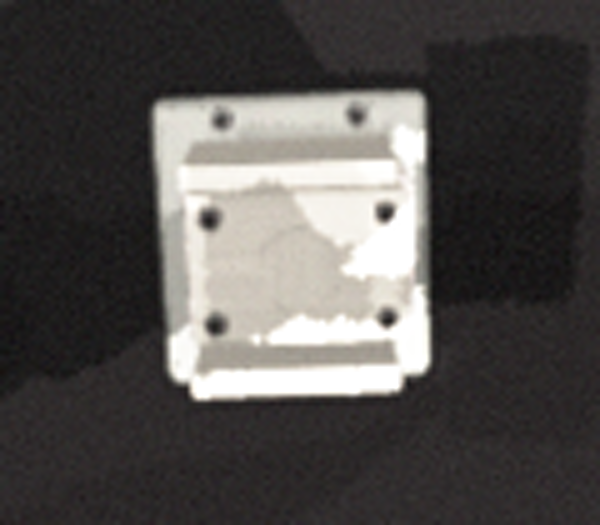

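```bash
python3 - <<'E'
from h import *
s=r.get_state()
z=np.array([(208,217),(385,212),(215,323),(388,317)])/5+[200,110]
p=plane("wrist",z,.039,s)[:,:2];print(p.round(4),"c",p.mean(0).round(4))
v=(p[1]-p[0]+p[3]-p[2]);print("ang",np.arctan2(v[1],v[0]))
a=-.567;e=np.array([np.cos(a),np.sin(a)])
print("cell offset along x from dock",(p.mean(0)-[.5091,-.168])@e)
print("bottle cap in dock frame",(np.array([.400,-.1227])-[.5091,-.168])@e)
t=np.array([.5095,-.168])+.007*e;print(t)
togo([t[0],t[1],.024],a,s)
E
```

```text
[[ 0.4991 -0.1474]
 [ 0.5346 -0.1703]
 [ 0.4853 -0.1697]
 [ 0.521  -0.1923]] c [ 0.51   -0.1699]
ang -0.5692796071714427
cell offset along x from dock 0.001812236722672457
bottle cap in dock frame -0.11635841199668319
[ 0.51540461 -0.17175973]
tcp [ 0.51   -0.1726  0.2387] yaw_y -0.6014 downness -1.0 shift [ 0.2147  0.0039 -0.0038]
roll -0.0344 (about tool x, down) or other way 3.1071
```

>>> arm_command(
  plan=[
    [0.08, 0, 0, 0, -0.034],
    [0.08, 0, 0.0037, -0.0028, 0],
    [0.08, 0.04, 0, 0, 0],
    [0.08, 0.04, 0, 0, 0],
    [0.08, 0.04, 0, 0, 0],
    [0.08, 0, 0, 0, 0],
  ],
)

```text
clock: 3.1
tool_pos: [0.513, -0.1717, 0.1166]
eef_rot: [-0.618, -0.342, 0.621, -0.339]
contact_force: [0.0, 0.3, 0.2]
opening: 0.906
```

```bash
python3 - <<'E'
from h import *
s=r.get_state()
togo([.5146,-.1722,.016],-.567,s); print(s["contact_force"].round(1))
im,d=r.snapshot("wrist");cv2.imwrite("pics/w2.png",im[:,:,::-1])
im,d=r.snapshot("scene");cv2.imwrite("pics/s2.png",cv2.resize(im[130:300,200:430],None,fx=3,fy=3)[:,:,::-1])
E
```

```text
tcp [ 0.513  -0.1717  0.1166] yaw_y -0.5656 downness -1.0 shift [ 0.1006  0.0021 -0.0006]
roll 0.0014 (about tool x, down) or other way -3.1402
[0.  0.3 0.2]
```

View pics/w2.png

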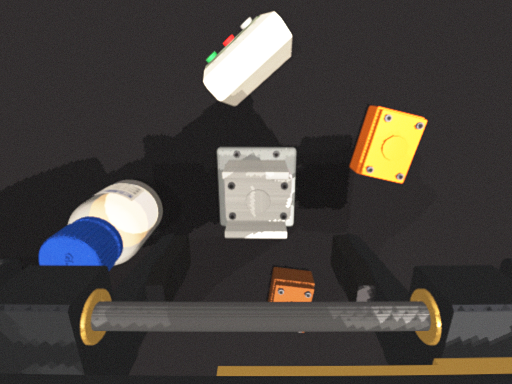

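View pics/s2.png

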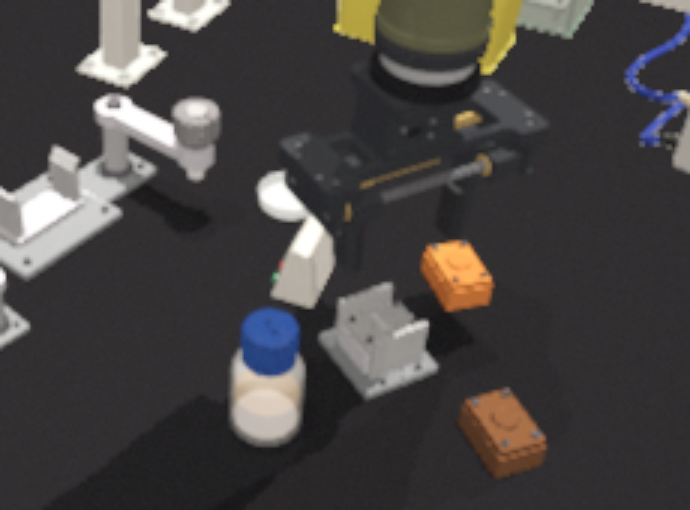

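The wrist view at 0.117 m height shows the cell at about (259,202) and the bottle cap on the left at (82,245). I'll re-measure the lid screws from here.

```bash
python3 - <<'E'
from h import *
s=r.get_state()
im=cv2.imread("pics/w2.png");cv2.imwrite("pics/w2z.png",cv2.resize(im[140:245,200:320],None,fx=5,fy=5,interpolation=cv2.INTER_CUBIC))
p=plane("wrist",[(231,185),(284,185),(232,216),(285,215)],.039,s)[:,:2];print(p.round(4),p.mean(0).round(4))
v=(p[1]-p[0]+p[3]-p[2]);print("ang",np.arctan2(v[1],v[0]))
c,Rc,e=cam("wrist",s)
Rm,t=pose(s)
a=-.567;ex=np.array([np.cos(a),np.sin(a)]);ey=np.array([-ex[1],ex[0]])
print("cell rel tcp in x,y:",(p.mean(0)-t[:2])@ex,(p.mean(0)-t[:2])@ey)
E
```

```text
[[ 0.5013 -0.1485]
 [ 0.5375 -0.1716]
 [ 0.4867 -0.1715]
 [ 0.5247 -0.1946]] [ 0.5125 -0.1715]
ang -0.5557969782208958
cell rel tcp in x,y: -0.0027779505734482047 -0.0010003065239165645
```

View pics/w2z.png

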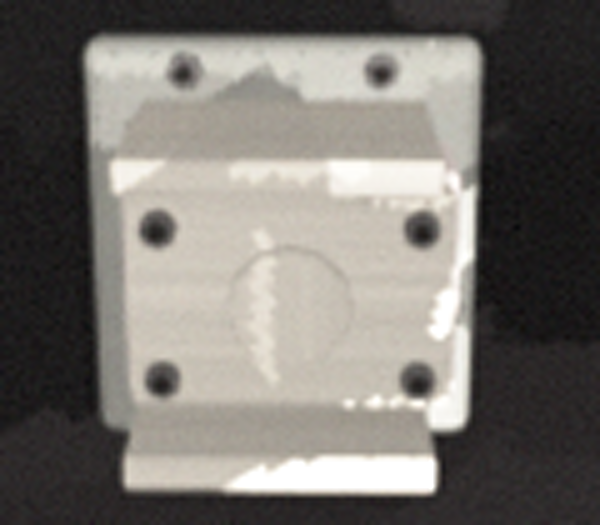

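>>> arm_command(
  plan=[
    [0.08, 0, 0.003, 0.001, 0],
    [0.08, 0.035, 0, 0, 0],
    [0.08, 0.035, 0, 0, 0],
    [0.08, 0.02, 0, 0, 0],
    [0.08, 0.0105, 0, 0, 0],
    [0.08, 0, 0, 0, 0],
    [0.08, 0, 0, 0, 0],
  ],
)

```text
clock: 4.08
tool_pos: [0.5175, -0.175, 0.0193]
eef_rot: [0.62, 0.34, -0.619, 0.341]
contact_force: [0.1, -0.2, 0.5]
opening: 0.906
```

```bash
python3 - <<'E'
from h import *
s=r.get_state()
togo([.5146,-.1722,.016],-.567,s); print(s["contact_force"].round(1))
im,d=r.snapshot("side");cv2.imwrite("pics/d3.png",cv2.resize(im[130:300,200:430],None,fx=3,fy=3)[:,:,::-1])
im,d=r.snapshot("scene");cv2.imwrite("pics/s3.png",cv2.resize(im[130:300,200:430],None,fx=3,fy=3)[:,:,::-1])
E
```

```text
tcp [ 0.5175 -0.175   0.0193] yaw_y -0.5662 downness -1.0 shift [ 0.0033 -0.004  -0.0009]
roll 0.0008 (about tool x, down) or other way -3.1408
[ 0.1 -0.2  0.5]
```

View pics/s3.png

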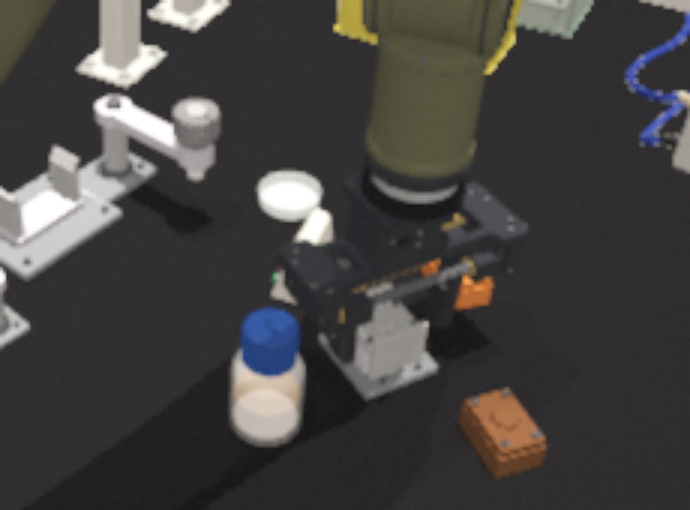

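View pics/d3.png

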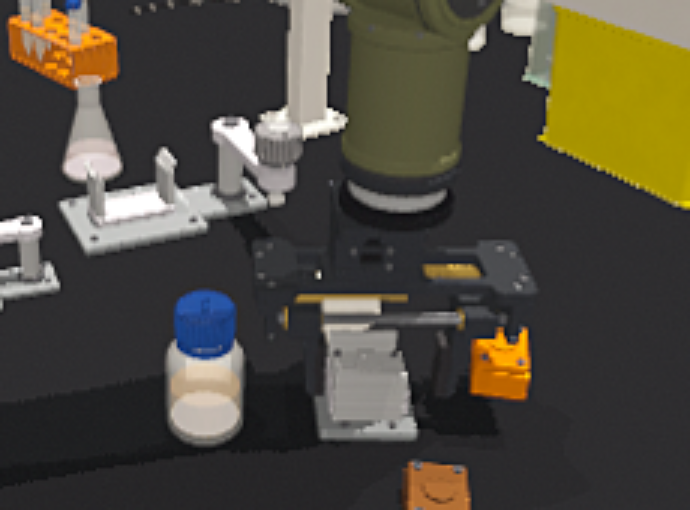

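>>> arm_command(
  plan=[
    [0.06, 0.002, 0, 0, 0],
    [0.05, 0, 0, 0, 0],
    [0.04, 0, 0, 0, 0],
    [0.04, 0, 0, 0, 0],
    [0.04, 0, 0, 0, 0],
    [0.04, 0, 0, 0, 0],
  ],
  force=30,
)

```text
clock: 4.92
tool_pos: [0.5165, -0.1747, 0.0162]
eef_rot: [-0.62, -0.341, 0.62, -0.34]
contact_force: [-0.9, 0.9, 1.9]
opening: 0.634
```

>>> arm_command(
  plan=[
    [0.04, -0.01, 0, 0, 0],
    [0.04, -0.02, 0, 0, 0],
    [0.04, -0.04, 0, 0, 0],
    [0.04, -0.05, 0, 0, 0],
    [0.04, 0, 0, 0, 0],
  ],
)

```text
clock: 5.55
tool_pos: [0.5196, -0.1756, 0.1401]
eef_rot: [0.622, 0.338, -0.617, 0.342]
contact_force: [0.7, -0.0, -1.2]
opening: 0.631
```

```bash
python3 - <<'E'
from h import *
s=r.get_state()
togo([.45,.015,.135],None,s); print(s["contact_force"].round(1),s["opening"],s["q"].round(2))
im,d=r.snapshot("wrist");cv2.imwrite("pics/w4.png",im[:,:,::-1])
im,d=r.snapshot("side");cv2.imwrite("pics/d4.png",cv2.resize(im[100:300,200:430],None,fx=3,fy=3)[:,:,::-1])
E
```

```text
tcp [ 0.5196 -0.1756  0.1401] yaw_y -0.5667 downness -1.0 shift [ 0.0041 -0.1611 -0.1234]
[ 0.7 -0.  -1.2] 0.6310873783757571 [ 0.4   0.74 -0.27  1.89  0.35  0.55 -0.67]
```

View pics/w4.png

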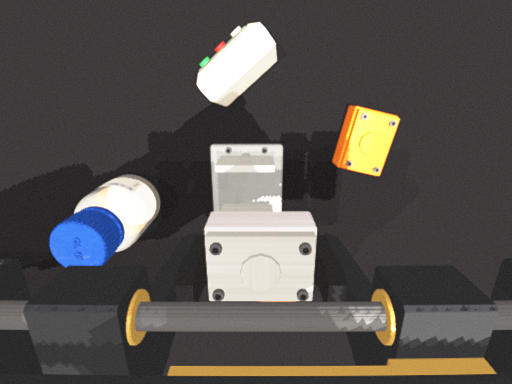

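View pics/d4.png

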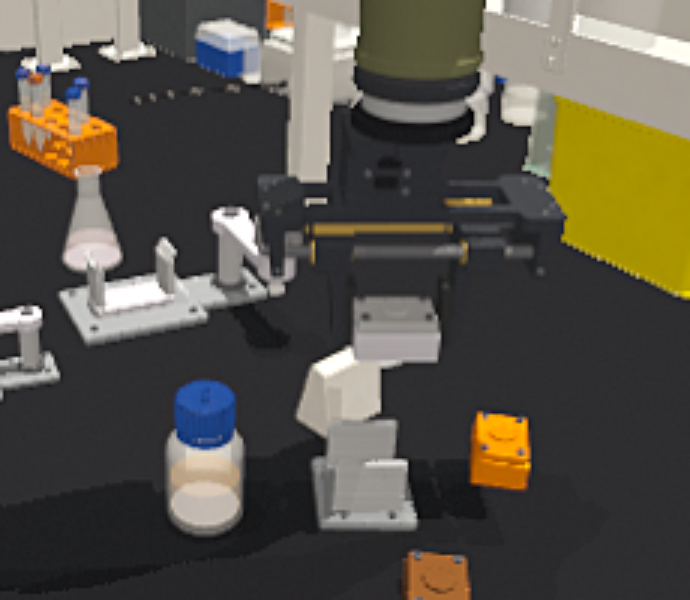

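>>> arm_command(
  plan=[
    [0.04, -0.03, 0, 0, 0],
    [0.04, 0, -0.04, -0.031, 0],
    [0.04, 0, -0.04, -0.031, 0],
    [0.04, 0, -0.04, -0.031, 0],
    [0.04, 0, -0.04, -0.031, 0],
    [0.04, 0, 0, 0, -0.129],
    [0.04, 0, 0, 0, -0.129],
    [0.04, 0, 0, 0, -0.129],
    [0.04, 0.05, 0, 0, 0],
    [0.04, 0.05, 0, 0, 0],
    [0.04, 0.04, 0, 0, 0],
    [0.04, 0, 0, 0, 0],
  ],
)

```text
clock: 7.15
tool_pos: [0.4472, 0.0158, 0.0245]
eef_rot: [-0.539, -0.456, 0.545, -0.452]
contact_force: [-0.2, -0.1, -0.2]
opening: 0.631
```

```bash
python3 - <<'E'
from h import *
s=r.get_state()
togo([.45,.015,.007],-.18,s); print(s["contact_force"].round(1),s["opening"],s["q"].round(2))
im,d=r.snapshot("wrist");cv2.imwrite("pics/w5.png",im[:,:,::-1]);np.savez("w5.npz",im=im,d=d)
E
```

```text
tcp [0.4472 0.0158 0.0245] yaw_y -0.1765 downness -1.0 shift [0.0175 0.0031 0.0002]
roll 0.0035 (about tool x, down) or other way -3.1381
[-0.2 -0.1 -0.2] 0.6314069339149301 [-0.11  0.9  -0.04  2.22  0.85  0.04 -1.16]
```

View pics/w5.png

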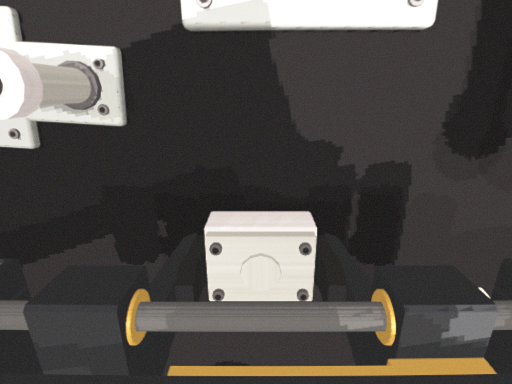

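>>> arm_command(
  plan=[
    [0.04, 0, 0.0194, 0.0148, 0],
    [0.04, 0, 0.0194, 0.0148, 0],
    [0.04, 0.01, 0, 0, 0],
    [0.04, 0.003, 0, 0, 0],
    [0.04, 0.002, 0, 0, 0],
    [0.04, 0, 0, 0, 0],
  ],
)

```text
clock: 7.95
tool_pos: [0.482, -0.0193, 0.0124]
eef_rot: [-0.541, -0.455, 0.543, -0.453]
contact_force: [-0.2, -0.2, -2.2]
opening: 0.633
```

```bash
python3 - <<'E'
from h import *
s=r.get_state()
togo([.48,-.02,.007],-.18,s); print(s["contact_force"].round(1),s["opening"],s["q"].round(2))
im,d=r.snapshot("side");cv2.imwrite("pics/d6.png",cv2.resize(im[130:300,200:430],None,fx=3,fy=3)[:,:,::-1])
E
```

```text
tcp [ 0.482  -0.0193  0.0124] yaw_y -0.1772 downness -1.0 shift [ 0.0054 -0.0018  0.001 ]
roll 0.0028 (about tool x, down) or other way -3.1388
[-0.2 -0.2 -2.2] 0.6326433907889297 [ 0.03  0.93 -0.14  2.12  0.88  0.15 -1.11]
```

View pics/d6.png

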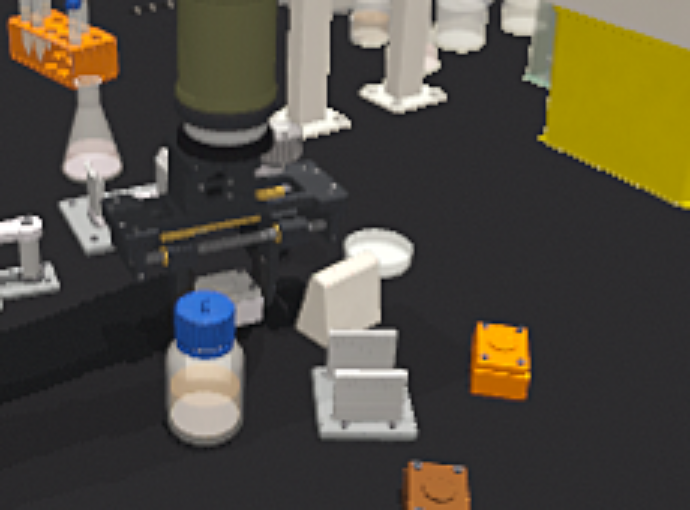

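>>> arm_command(
  plan=[
    [0.04, 0.003, 0, 0, 0],
    [0.04, 0.002, 0, 0, 0],
    [0.04, 0, 0, 0, 0],
    [0.04, 0, 0, 0, 0],
  ],
)

```text
clock: 8.5
tool_pos: [0.4825, -0.0203, 0.0074]
eef_rot: [-0.542, -0.454, 0.543, -0.453]
contact_force: [-0.8, 0.2, -1.2]
opening: 0.631
```

>>> arm_command(
  plan=[
    [0.04, 0.0015, 0, 0, 0],
    [0.04, 0, 0, 0, 0],
    [0.04, 0, 0, 0, 0],
  ],
)

```text
clock: 8.88
tool_pos: [0.4825, -0.0203, 0.0062]
eef_rot: [-0.542, -0.454, 0.543, -0.453]
contact_force: [-1.5, -0.2, 4.9]
opening: 0.634
```

>>> arm_command(
  plan=[
    [0.06, 0, 0, 0, 0],
    [0.07, 0, 0, 0, 0],
    [0.07, -0.02, 0, 0, 0],
    [0.07, -0.04, 0, 0, 0],
    [0.07, -0.03, 0, 0, 0.157],
    [0.07, 0, 0, 0, 0.157],
    [0.07, 0, 0, 0, 0.157],
    [0.07, 0, 0, 0, 0.157],
    [0.07, 0, 0, 0, 0.157],
    [0.07, 0, 0, 0, 0.157],
    [0.07, 0, 0, 0, 0.157],
    [0.07, 0, 0, 0, 0.157],
  ],
)

```text
clock: 10.38
tool_pos: [0.4826, -0.0203, 0.0957]
eef_rot: [-0.704, -0.046, 0.707, -0.046]
contact_force: [-0.8, 0.1, 0.2]
opening: 0.791
```

>>> arm_command(
  plan=[
    [0.07, 0, 0, 0, 0.157],
    [0.07, 0, 0, 0, 0.157],
    [0.07, 0, 0, 0, 0],
    [0.07, 0, 0, 0, 0],
  ],
)

```text
clock: 10.88
tool_pos: [0.4826, -0.0202, 0.0958]
eef_rot: [-0.703, 0.062, 0.705, 0.062]
contact_force: [0.4, -0.0, -0.6]
opening: 0.791
```

```bash
python3 - <<'E'
from h import *
s=r.get_state()
togo([.4825,-.0203,.006],-1.75,s); print(s["contact_force"].round(1),s["opening"],s["q"].round(2))
im,d=r.snapshot("wrist");cv2.imwrite("pics/w7.png",im[:,:,::-1]);np.savez("w7.npz",im=im,d=d)
E
```

```text
tcp [ 0.4826 -0.0202  0.0958] yaw_y -1.7463 downness -1.0 shift [ 0.0898  0.     -0.0001]
roll 0.0037 (about tool x, down) or other way -3.1379
[ 0.4 -0.  -0.6] 0.7905217564881317 [-0.02  0.76 -0.05  2.11  0.13  0.28 -1.93]
```

View pics/w7.png

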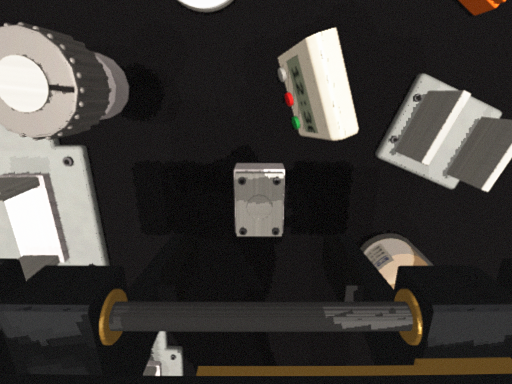

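The wrist view shows the cell upright on the bench at about (259,206), long side along the image's vertical. The press knob is at upper left. I'll check the offset and then regrip.

```bash
python3 - <<'E'
from h import *
s=r.get_state()
p=plane("wrist",[(242,181),(277,182),(242,231),(277,231)],.029,s)[:,:2];print(p.mean(0).round(4))
v=p[0]-p[2]+p[1]-p[3];print("cell x yaw",np.arctan2(v[1],v[0]))
# press measurements
z=np.load("w7.npz");
I,Z,P=topview("wrist",z["im"],z["d"],.3,.75,-.15,.3,1500,"pics/t7.png",s,.2)
E
```

```text
[ 0.4807 -0.0193]
cell x yaw -0.17699358436218998
```

>>> arm_command(
  plan=[
    [0.07, 0.04, 0, 0, 0],
    [0.07, 0.03, 0, 0, 0],
    [0.07, 0.0195, 0, 0, 0],
    [0.07, 0, 0, 0, 0],
    [0.05, 0, 0, 0, 0],
    [0.03, 0, 0, 0, 0],
    [0.025, 0, 0, 0, 0],
    [0.025, 0, 0, 0, 0],
    [0.025, 0, 0, 0, 0],
    [0.025, 0, 0, 0, 0],
  ],
  force=30,
)

```text
clock: 12.18
tool_pos: [0.4829, -0.0202, 0.007]
eef_rot: [-0.704, 0.063, 0.705, 0.063]
contact_force: [-0.3, 1.2, 6.4]
opening: 0.452
```

>>> arm_command(
  plan=[
    [0.025, -0.02, 0, 0, 0],
    [0.025, -0.05, 0, 0, 0],
    [0.025, -0.05, 0, 0, 0],
    [0.025, -0.05, 0, 0, 0],
    [0.025, 0, 0, 0, 0],
  ],
)

```text
clock: 12.8
tool_pos: [0.485, -0.0204, 0.1794]
eef_rot: [0.706, -0.063, -0.703, -0.063]
contact_force: [0.2, 0.4, -2.1]
opening: 0.451
```

```bash
python3 - <<'E'
from h import *
s=r.get_state()
togo([.498,.17,.17],1.39,s); print(s["contact_force"].round(1),s["opening"],s["q"].round(2))
im,d=r.snapshot("wrist");cv2.imwrite("pics/w8.png",im[:,:,::-1]);np.savez("w8.npz",im=im,d=d)
E
```

```text
tcp [ 0.485  -0.0204  0.1794] yaw_y -1.7494 downness -1.0 shift [ 0.0095 -0.1896  0.021 ]
roll 0.0022 (about tool x, down) or other way -3.1394
[ 0.2  0.4 -2.1] 0.4513571108336613 [ 0.01  0.6  -0.09  2.05  0.11  0.49 -1.92]
```

View pics/w8.png

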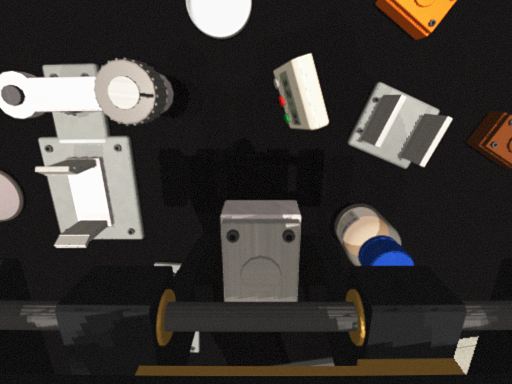

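The cell is held. In the wrist view the press is at the left: base about (40-143, 138-240), cheeks at (68,168) and (80,234), knob at (125,92), pivot at (12,95). Now for the press pose.

```bash
python3 - <<'E'
from h import *
s=r.get_state()
z=np.load("w8.npz");im,d=z["im"],z["d"]
P=cloud("wrist",d,s)
def rect(lo,hi,box,name):
    m=(d>0)&(P[...,2]>lo)&(P[...,2]<hi); mm=np.zeros_like(m); mm[box[1]:box[3],box[0]:box[2]]=1; m&=mm
    p=P[m][:,:2]
    (c,wh,a)=cv2.minAreaRect((p*1000).astype(np.float32)); print(name,len(p),"c",np.round(c,1),"wh",np.round(wh,1),"ang",round(a,1),"mean",p.mean(0).round(4),"z",np.median(P[m][:,2]).round(4)); return p
rect(.006,.014,(30,136,150,245),"base")
rect(.015,.022,(60,170,112,240),"floor")
rect(.060,.072,(30,155,105,178),"cheekfar")
rect(.060,.072,(50,225,110,250),"cheeknear")
rect(.120,.135,(95,55,175,130),"knobtop")
rect(.08,.092,(0,60,100,125),"arm")
cv2.imwrite("pics/w8z.png",cv2.resize(im[50:250,0:180],None,fx=3,fy=3,interpolation=cv2.INTER_CUBIC)[:,:,::-1])
E
```

```text
base 5658 c [496.1 173. ] wh [100.4 123.5] ang 80.1 mean [0.5043 0.1647] z 0.0081
floor 1615 c [488.9 173.7] wh [39.2 66.2] ang 80.2 mean [0.4903 0.1725] z 0.0161
cheekfar 186 c [533.8 166.7] wh [31.5  5.2] ang 81.8 mean [0.534  0.1664] z 0.0631
cheeknear 227 c [457.7 179.5] wh [32.2  8.4] ang 80.4 mean [0.4575 0.1788] z 0.063
knobtop 3329 c [580.9  51.2] wh [40.6 43. ] ang 71.3 mean [0.5815 0.0507] z 0.1244
arm 3544 c [594.  129.5] wh [79.9 34.9] ang 79.1 mean [0.5948 0.1309] z 0.0838
```

View pics/w8z.png

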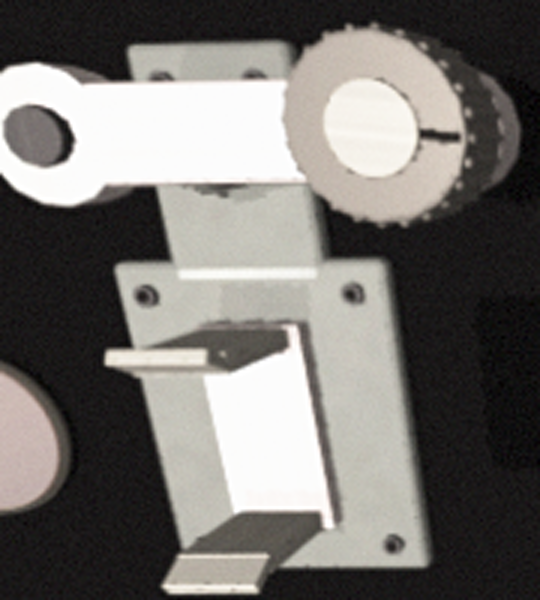

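>>> arm_command(
  plan=[
    [0.025, 0, -0.048, 0.0058, 0],
    [0.025, 0, -0.048, 0.0058, 0],
    [0.025, 0, -0.048, 0.0058, 0],
    [0.025, 0, -0.048, 0.0058, 0],
    [0.025, 0.03, 0, 0, -0.008],
    [0.025, 0, 0, 0, 0],
    [0.025, 0, 0, 0, 0],
  ],
)

```text
clock: 13.72
tool_pos: [0.4936, 0.1716, 0.1458]
eef_rot: [-0.703, 0.061, 0.706, 0.06]
contact_force: [0.3, -0.1, -1.3]
opening: 0.447
```

```bash
cat > m.py <<'E'
from h import *
s=r.get_state()
togo([.496,.173,.10],-1.741,s); print(s["clock"],s["contact_force"].round(1),s["opening"],s["q"].round(2))
im,d=r.snapshot("wrist");cv2.imwrite("pics/w9.png",im[:,:,::-1]);np.savez("w9.npz",im=im,d=d)
im,d=r.snapshot("scene");cv2.imwrite("pics/s9.png",cv2.resize(im[100:270,130:330],None,fx=3.5,fy=3.5)[:,:,::-1])
im,d=r.snapshot("side");cv2.imwrite("pics/d9.png",cv2.resize(im[100:270,150:350],None,fx=3.5,fy=3.5)[:,:,::-1])
E
python3 m.py
```

```text
tcp [0.4936 0.1716 0.1458] yaw_y -1.7425 downness -1.0 shift [ 0.0458 -0.0019 -0.0023]
roll -0.0015 (about tool x, down) or other way 3.1401
13.725 [ 0.3 -0.1 -1.3] 0.4472738372393883 [-0.4   0.7  -0.04  1.96  0.06  0.49 -2.22]
```

View pics/w9.png

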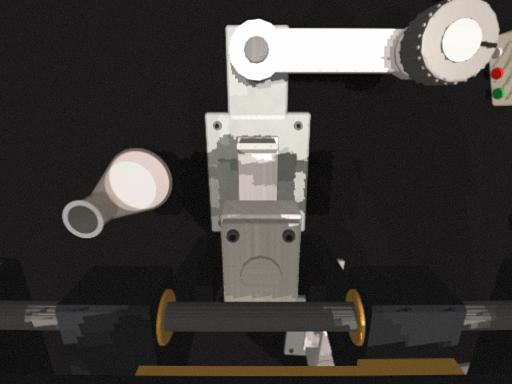

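View pics/s9.png

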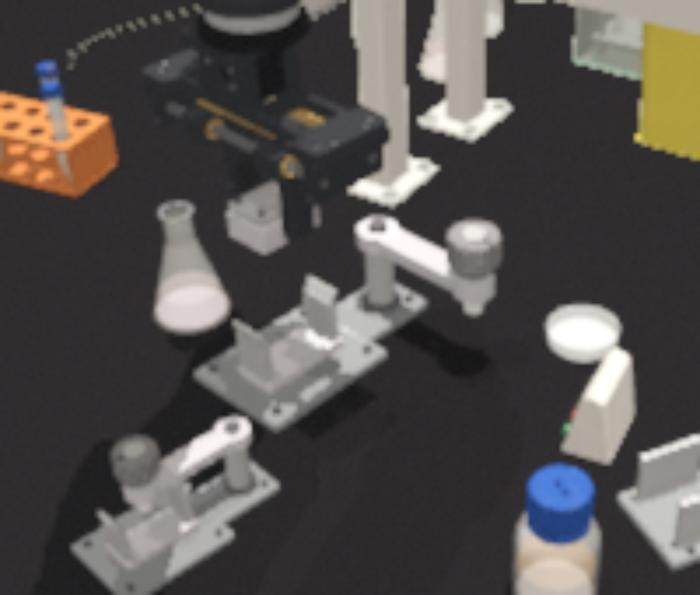

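View pics/d9.png

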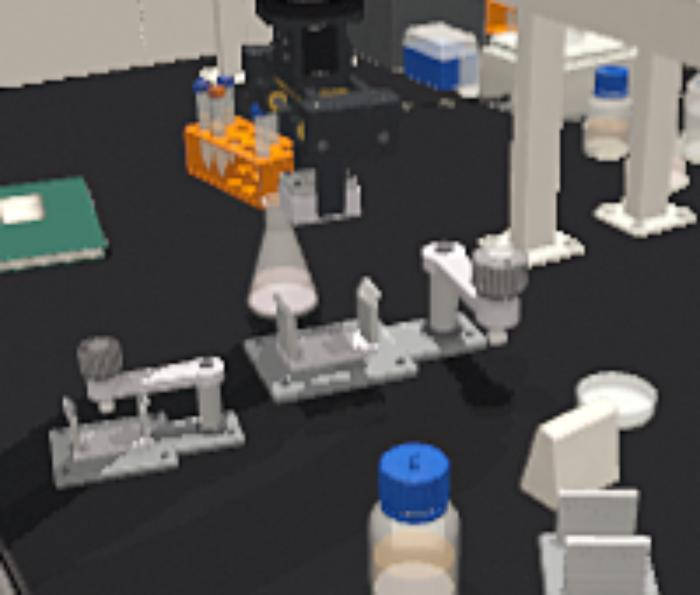

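Over the nest, the wrist view shows the held cell in front of the base. The far cheek is at (257,143), the post cap at (256,48), the flask rim at (85,218), and the arm is clear. I'll refine from here.

```bash
python3 - <<'E'
from h import *
s=r.get_state()
z=np.load("w9.npz");im,d=z["im"],z["d"]
P=cloud("wrist",d,s)
a=-.17;ex=np.array([np.cos(a),np.sin(a)]);ey=np.array([-ex[1],ex[0]])
def st(lo,hi,box,name):
    m=(d>0)&(P[...,2]>lo)&(P[...,2]<hi); mm=np.zeros_like(m); mm[box[1]:box[3],box[0]:box[2]]=1; m&=mm
    q=P[m]; l=np.c_[(q[:,:2]-[.496,.173])@ex,(q[:,:2]-[.496,.173])@ey]
    print(name,len(q),"press-frame min",np.percentile(l,1,0).round(4),"max",np.percentile(l,99,0).round(4),"mid",((np.percentile(l,1,0)+np.percentile(l,99,0))/2).round(4),"z",np.median(q[:,2]).round(4))
st(.005,.013,(200,108,315,235),"base(-y +-50, x to 62)")
st(.058,.072,(225,130,290,155),"farcheek top")
st(.010,.022,(235,150,282,200),"floor (y+-19)")
st(.07,.095,(225,18,290,80),"post cap")
st(.095,.112,(55,190,115,245),"flask rim")
st(.080,.092,(55,180,140,245),"flask z~.086")
st(.115,.13,(420,0,500,85),"knobtop")
st(.02,.3,(215,195,305,300),"heldcell")
E
```

```text
base(-y +-50, x to 62) 6974 press-frame min [-0.0513 -0.0478] max [0.0669 0.0504] mid [0.0078 0.0013] z 0.0111
farcheek top 405 press-frame min [ 0.0357 -0.0142] max [0.0443 0.0168] mid [0.04   0.0013] z 0.0657
floor (y+-19) 2165 press-frame min [-0.0198 -0.0219] max [0.0264 0.024 ] mid [0.0033 0.0011] z 0.0189
post cap 3045 press-frame min [ 0.0904 -0.0196] max [0.1236 0.0175] mid [ 0.107 -0.001] z 0.0876
flask rim 1081 press-frame min [-0.0155  0.1092] max [0.0115 0.1374] mid [-0.002   0.1233] z 0.105
flask z~.086 517 press-frame min [-0.0131  0.1108] max [0.0097 0.1345] mid [-0.0017  0.1226] z 0.0867
knobtop 5590 press-frame min [ 0.087 -0.122] max [ 0.125  -0.0841] mid [ 0.106  -0.1031] z 0.1278
heldcell 8398 press-frame min [-0.0184 -0.0223] max [0.0257 0.0204] mid [ 0.0037 -0.001 ] z 0.1688
```

>>> arm_command(
  plan=[
    [0.025, 0, -0.0026, -0.0036, 0],
    [0.025, 0.03, 0, 0, 0],
    [0.025, 0.015, 0, 0, 0],
    [0.025, 0, 0, 0, 0],
    [0.025, 0, 0, 0, 0],
  ],
)

```text
clock: 14.5
tool_pos: [0.4984, 0.1749, 0.1019]
eef_rot: [-0.704, 0.06, 0.705, 0.06]
contact_force: [-0.3, 0.6, -1.7]
opening: 0.452
```

```bash
python3 m.py
```

```text
tcp [0.4984 0.1749 0.1019] yaw_y -1.7411 downness -1.0 shift [0.0019 0.0023 0.002 ]
roll -0.0001 (about tool x, down) or other way 3.1415
14.5 [-0.3  0.6 -1.7] 0.45179174283044704 [-0.4   0.78 -0.04  1.97  0.07  0.39 -2.23]
```

View pics/w9.png

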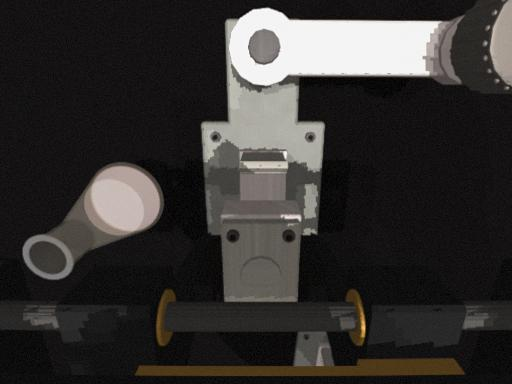

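View pics/d9.png

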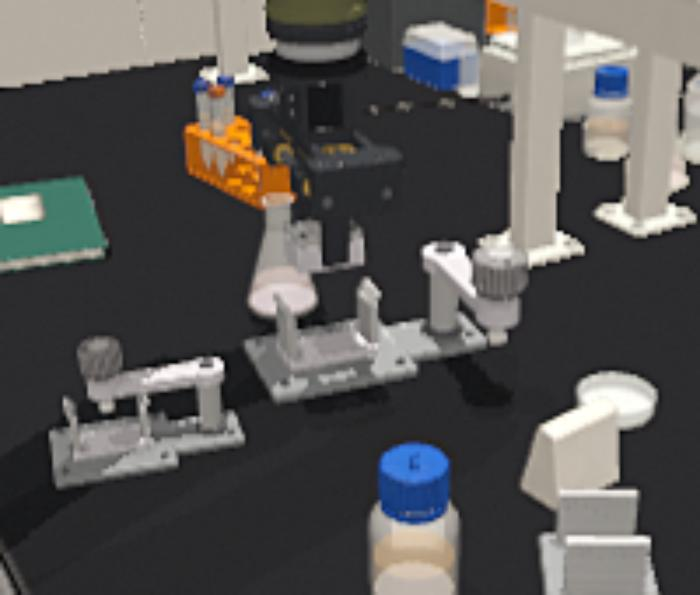

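```bash
python3 - <<'E'
from h import *
s=r.get_state()
z=np.load("w9.npz");im,d=z["im"],z["d"]
P=cloud("wrist",d,s)
a=-.17;ex=np.array([np.cos(a),np.sin(a)]);ey=np.array([-ex[1],ex[0]])
def st(lo,hi,box,name):
    m=(d>0)&(P[...,2]>lo)&(P[...,2]<hi); mm=np.zeros_like(m); mm[box[1]:box[3],box[0]:box[2]]=1; m&=mm
    q=P[m]; l=np.c_[(q[:,:2]-pose(s)[1][:2])@ex,(q[:,:2]-pose(s)[1][:2])@ey]
    print(name,len(q),"rel tcp min",np.percentile(l,1,0).round(4),"max",np.percentile(l,99,0).round(4),"mid",((np.percentile(l,1,0)+np.percentile(l,99,0))/2).round(4),"z",np.median(q[:,2]).round(4))
st(.005,.013,(170,60,340,235),"base")
st(.058,.072,(200,100,310,190),"farcheek top")
st(.075,.4,(215,195,305,300),"heldcell")
E
```

```text
base 11079 rel tcp min [-0.0344 -0.0506] max [0.0967 0.0469] mid [ 0.0311 -0.0018] z 0.0102
farcheek top 523 rel tcp min [ 0.0329 -0.0174] max [0.0413 0.0135] mid [ 0.0371 -0.0019] z 0.0651
heldcell 8377 rel tcp min [-0.017  -0.0211] max [0.027  0.0215] mid [0.005  0.0002] z 0.1239
```

>>> arm_command(
  plan=[
    [0.025, 0, 0.002, 0.0015, 0],
    [0.025, 0.02, 0, 0, 0],
    [0.025, 0.015, 0, 0, 0],
    [0.025, 0.01, 0, 0, 0],
    [0.025, 0.01, 0, 0, 0],
    [0.025, 0, 0, 0, 0],
    [0.025, 0, 0, 0, 0],
  ],
)

```text
clock: 15.52
tool_pos: [0.4961, 0.1731, 0.0465]
eef_rot: [-0.704, 0.06, 0.705, 0.06]
contact_force: [-0.2, 0.1, -0.9]
opening: 0.451
```

```bash
python3 m.py
```

```text
tcp [0.4961 0.1731 0.0465] yaw_y -1.741 downness -1.0 shift [-0.0535  0.0001  0.0002]
roll -0.0 (about tool x, down) or other way 3.1416
15.525 [-0.2  0.1 -0.9] 0.4509041786093785 [-0.41  0.88 -0.03  2.    0.07  0.27 -2.24]
```

View pics/d9.png

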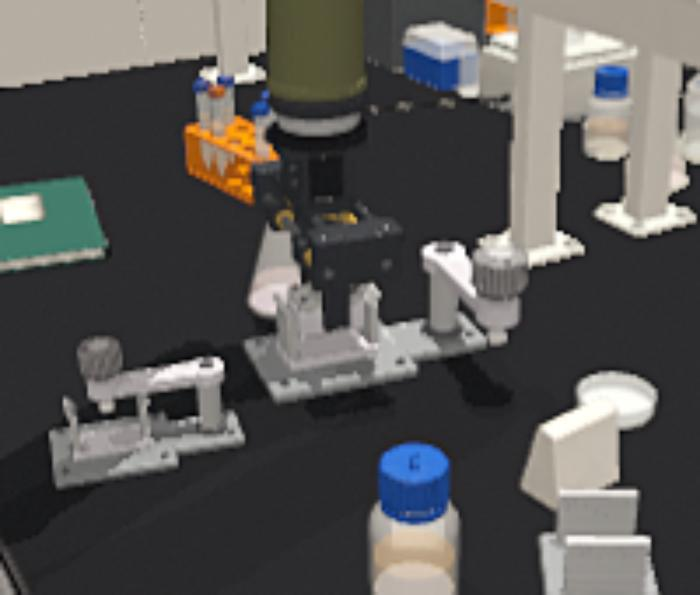

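View pics/w9.png

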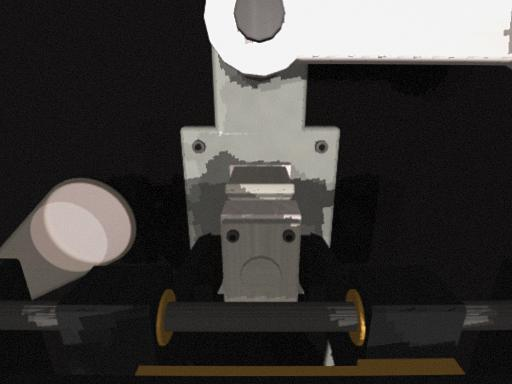

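>>> arm_command(
  plan=[
    [0.025, 0.01, 0, 0, 0],
    [0.025, 0.006, 0, 0, 0],
    [0.025, 0.002, 0, 0, 0],
    [0.025, 0.0015, 0, 0, 0],
    [0.025, 0, 0, 0, 0],
    [0.025, 0, 0, 0, 0],
  ],
)

```text
clock: 16.42
tool_pos: [0.496, 0.1731, 0.0269]
eef_rot: [-0.704, 0.06, 0.705, 0.06]
contact_force: [0.5, 0.2, -1.2]
opening: 0.453
```

>>> arm_command(
  plan=[
    [0.025, 0.0015, 0, 0, 0],
    [0.025, 0, 0, 0, 0],
    [0.025, 0, 0, 0, 0],
  ],
)

```text
clock: 16.8
tool_pos: [0.4959, 0.173, 0.0253]
eef_rot: [-0.704, 0.06, 0.706, 0.06]
contact_force: [0.3, 0.2, -2.1]
opening: 0.45
```

>>> arm_command(
  plan=[
    [0.025, 0.001, 0, 0, 0],
    [0.025, 0.0005, 0, 0, 0],
    [0.025, 0, 0, 0, 0],
    [0.025, 0, 0, 0, 0],
  ],
)

```text
clock: 17.3
tool_pos: [0.496, 0.1731, 0.025]
eef_rot: [-0.704, 0.06, 0.705, 0.06]
contact_force: [-1.2, -0.4, 10.8]
opening: 0.448
```

The nest floor is felt at +10.8 N. I'll release, lift off and look.

>>> arm_command(
  plan=[
    [0.05, 0, 0, 0, 0],
    [0.06, 0, 0, 0, 0],
    [0.065, 0, 0, 0, 0],
    [0.065, -0.02, 0, 0, 0],
    [0.065, -0.04, 0, 0, 0],
    [0.065, -0.05, 0, 0, 0],
    [0.065, -0.04, 0, 0, 0],
    [0.065, 0, 0, 0, 0],
  ],
)

```text
clock: 18.3
tool_pos: [0.4981, 0.1737, 0.1764]
eef_rot: [0.705, -0.059, -0.704, -0.061]
contact_force: [0.3, 0.9, -0.8]
opening: 0.737
```

```bash
python3 m.py; python3 - <<'E'
from h import *
s=r.get_state()
z=np.load("w9.npz");im,d=z["im"],z["d"]
P=cloud("wrist",d,s)
a=-.17;ex=np.array([np.cos(a),np.sin(a)]);ey=np.array([-ex[1],ex[0]])
for n,lo,hi in (("celltop",.043,.0535),("cheeks",.06,.072),("base",.005,.014),("arm",.08,.092),("knob",.118,.132)):
    m=(d>0)&(P[...,2]>lo)&(P[...,2]<hi)&(np.linalg.norm(P[...,:2]-[.53,.13],axis=2)<.16)&(P[...,1]<.235)
    q=P[m]; l=np.c_[(q[:,:2]-[.496,.173])@ex,(q[:,:2]-[.496,.173])@ey]
    print(n,len(q),np.percentile(l,1,0).round(4),np.percentile(l,99,0).round(4),np.median(q[:,2]).round(4),q[:,:2].mean(0).round(4))
E
```

```text
tcp [0.4981 0.1737 0.1764] yaw_y -1.7413 downness -1.0 shift [0.0764 0.0012 0.0022]
roll -0.0003 (about tool x, down) or other way 3.1413
18.3 [ 0.3  0.9 -0.8] 0.7371114060960337 [-0.39  0.65 -0.05  1.93  0.06  0.56 -2.22]
celltop 1744 [-0.0349 -0.0203] [0.031  0.0156] 0.0441 [0.4892 0.1716]
cheeks 402 [-0.1111 -0.0991] [0.088  0.0142] 0.0615 [0.4965 0.1683]
base 8003 [-0.0627 -0.1379] [0.1575 0.0462] 0.0063 [0.5196 0.1649]
arm 5703 [ 0.0874 -0.0924] [0.1183 0.0138] 0.0821 [0.5912 0.1187]
knob 3806 [ 0.0839 -0.1242] [ 0.1225 -0.086 ] 0.1228 [0.5804 0.0526]
```

View pics/w9.png

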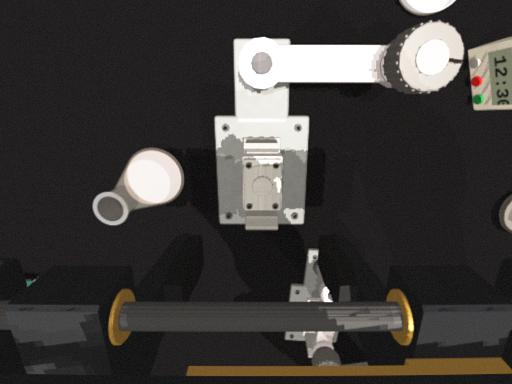

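View pics/s9.png

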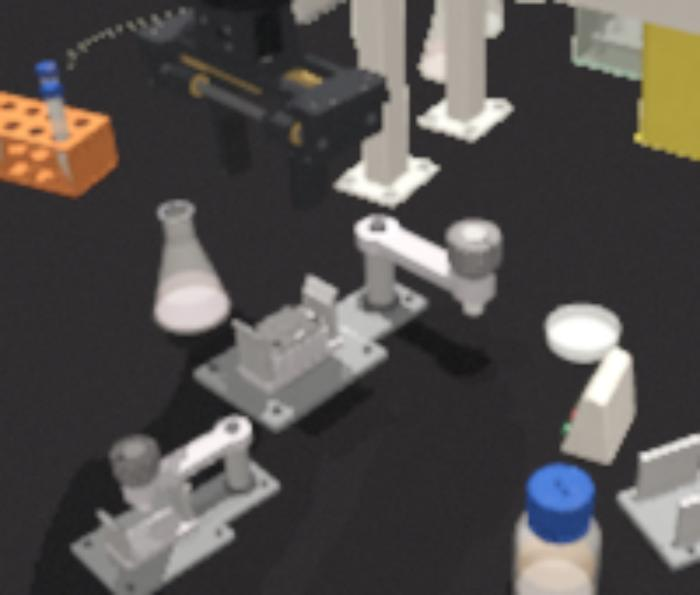

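The wrist and scene views show the cell upright between the cheeks (lid at about (262,185)), with the flask unmoved. Next I'll move over the knob and wind the wrist back for turning clockwise.

>>> arm_command(
  plan=[
    [0.07, 0, 0.0352, -0.0345, 0],
    [0.07, 0, 0.0352, -0.0345, 0],
    [0.07, 0, 0.0352, -0.0345, 0],
    [0.07, 0, 0, 0, -0.18],
    [0.07, 0, 0, 0, -0.18],
    [0.07, 0, 0, 0, -0.18],
    [0.07, 0, 0, 0, -0.18],
    [0.07, 0, 0, 0, -0.18],
    [0.07, 0, 0, 0, -0.18],
    [0.07, 0, 0, 0, -0.18],
    [0.07, 0, 0, 0, -0.18],
    [0.07, 0, 0, 0, -0.18],
  ],
)

```text
clock: 19.95
tool_pos: [0.5792, 0.0514, 0.1715]
eef_rot: [-0.526, -0.472, 0.53, -0.469]
contact_force: [-0.7, -1.0, -0.3]
opening: 0.794
```

>>> arm_command(
  plan=[
    [0.07, 0, 0, 0, -0.18],
    [0.07, 0, 0, 0, -0.18],
    [0.07, 0, 0, 0, -0.18],
    [0.07, 0, 0, 0, -0.18],
    [0.07, 0, 0, 0, -0.18],
    [0.07, 0, 0, 0, -0.18],
    [0.07, 0, 0, 0, 0],
    [0.07, 0, 0, 0, 0],
  ],
)

```text
clock: 20.95
tool_pos: [0.5799, 0.0514, 0.1726]
eef_rot: [0.213, 0.676, -0.214, 0.672]
contact_force: [0.2, -0.7, 0.8]
opening: 0.793
```

```bash
python3 m.py
```

```text
tcp [0.5799 0.0514 0.1726] yaw_y 0.9562 downness -1.0 shift [ 0.073   0.0511 -0.1384]
roll -0.4444 (about tool x, down) or other way 2.6972
20.95 [ 0.2 -0.7  0.8] 0.7931894882536491 [ 0.29  0.84 -0.84  1.74  0.76  0.92  0.08]
```

>>> arm_command(
  plan=[
    [0.07, 0, 0, 0, -0.18],
    [0.07, 0, 0, 0, -0.18],
    [0.07, 0, 0, 0, -0.18],
    [0.07, 0, 0, 0, -0.18],
    [0.07, 0, 0, 0, -0.18],
    [0.07, 0, 0, 0, -0.18],
    [0.07, 0, 0, 0, -0.18],
    [0.07, 0, 0, 0, -0.18],
    [0.07, 0, 0, 0, -0.18],
    [0.07, 0, 0, 0, -0.18],
    [0.07, 0, 0, 0, 0],
    [0.07, 0, 0, 0, 0],
  ],
)

```text
clock: 22.6
tool_pos: [0.5804, 0.0515, 0.1736]
eef_rot: [-0.394, 0.587, 0.395, 0.586]
contact_force: [-0.0, 0.0, -0.5]
opening: 0.795
```

```bash
python3 m.py; python3 - <<'E'
from h import *
s=r.get_state()
z=np.load("w9.npz");im,d=z["im"],z["d"]
P=cloud("wrist",d,s)
m=(d>0)&(P[...,2]>.112)&(P[...,2]<.137)&(np.linalg.norm(P[...,:2]-[.58,.05],axis=2)<.05)
v,u=np.nonzero(m);print(len(v),u.min(),u.max(),v.min(),v.max(),np.median(P[m][:,2]))
(c,rr)=cv2.minEnclosingCircle((P[m][:,:2]*1000).astype(np.float32));print(np.round(c,1),rr)
togo([c[0]/1000,c[1]/1000,.1],None,s)
im=cv2.imread("pics/w9.png");cv2.imwrite("pics/k.png",im)
E
```

```text
tcp [0.5804 0.0515 0.1736] yaw_y 2.7557 downness -1.0 shift [0.0738 0.1238 0.0809]
roll 1.3551 (about tool x, down) or other way -1.7865
22.6 [-0.   0.  -0.5] 0.7952840965457922 [ 0.44  1.01 -1.22  1.73  1.02  1.19  1.67]
2621 227 285 184 242 0.12657399872160618
[582.8  51.4] 21.60987663269043
tcp [0.5804 0.0514 0.1737] yaw_y 2.7575 downness -1.0 shift [ 0.0737 -0.0024  0.001 ]
```

View pics/w9.png

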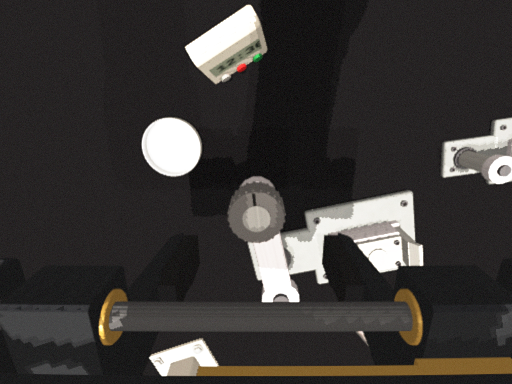

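>>> arm_command(
  plan=[
    [0.07, 0, -0.0024, 0.001, 0],
    [0.07, 0.03, 0, 0, 0],
    [0.07, 0.03, 0, 0, 0],
    [0.07, 0.0135, 0, 0, 0],
    [0.07, 0, 0, 0, 0],
    [0.05, 0, 0, 0, 0],
    [0.03, 0, 0, 0, 0],
    [0.03, 0, 0, 0, 0],
    [0.03, 0, 0, 0, 0],
  ],
  force=30,
)

```text
clock: 23.88
tool_pos: [0.5832, 0.0514, 0.1007]
eef_rot: [-0.395, 0.587, 0.396, 0.585]
contact_force: [-0.0, 0.4, 2.0]
opening: 0.456
```

```bash
python3 m.py
```

```text
tcp [0.5832 0.0514 0.1007] yaw_y 2.7586 downness -1.0 shift [0.0008 0.1263 0.0802]
roll 1.358 (about tool x, down) or other way -1.7836
23.875 [-0.   0.4  2. ] 0.45556647253424504 [ 0.41  1.1  -1.15  1.77  1.14  1.11  1.6 ]
```

View pics/d9.png

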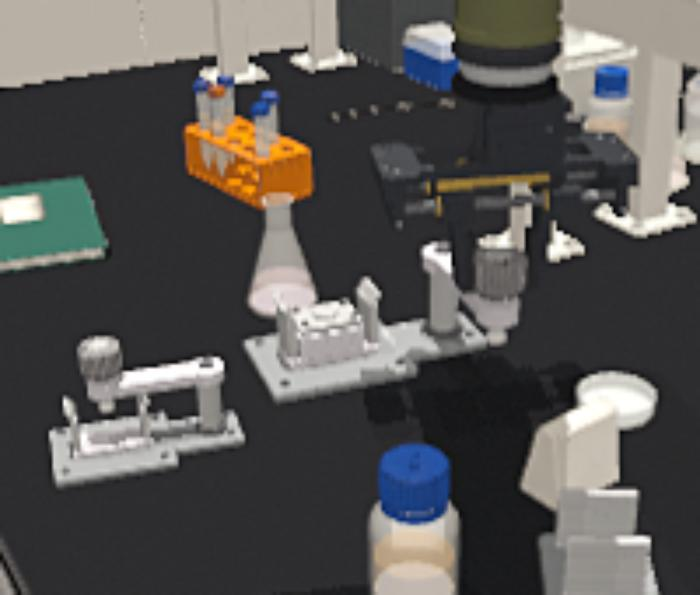

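View pics/w9.png

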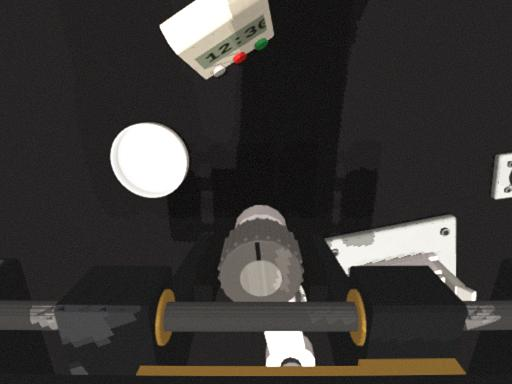

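```bash
python3 - <<'E'
from h import *
s=r.get_state();Rm,t=pose(s)
piv=np.array([.5995,.1553]);rv=t[:2]-piv
for de in (.12,.04):
    c,sn=np.cos(-de),np.sin(-de); d=np.array([[c,-sn],[sn,c]])@rv-rv
    print(de,(Rm.T@np.r_[d,0]).round(5))
E
```

```text
0.12 [ 2.000e-05  1.243e-02 -2.100e-03]
0.04 [ 1.00e-05  4.11e-03 -8.70e-04]
```

>>> arm_command(
  plan=[
    [0.03, 0, 0.0124, -0.0021, 0.12],
    [0.03, 0, 0.0124, -0.0021, 0.12],
    [0.03, 0, 0.0124, -0.0021, 0.12],
    [0.03, 0, 0, 0, 0],
  ],
)

```text
clock: 24.52
tool_pos: [0.547, 0.065, 0.1007]
eef_rot: [-0.285, 0.648, 0.286, 0.646]
contact_force: [-0.5, 1.1, 2.9]
opening: 0.459
```

```bash
cat > sw.py <<'E'
from h import *
s=r.get_state();Rm,t=pose(s)
piv=np.array([.5995,.1553]);rv=t[:2]-piv
th=np.arctan2(rv[1],rv[0]); sw=(th-(np.pi-.17)+np.pi)%(2*np.pi)-np.pi
print(s["clock"],"tcp",t.round(4),"rad",np.linalg.norm(rv).round(4),"swing est",sw.round(3),"yaw",yawy(s).round(3),"f",s["contact_force"].round(1),"m",s["moment"].round(2),"q",s["q"].round(2),"op",round(s["opening"],3))
E
python3 sw.py
```

```text
24.525 tcp [0.547  0.065  0.1007] rad 0.1045 swing est 1.215 yaw 2.402 f [-0.5  1.1  2.9] m [ 0.42 -0.   -0.08] q [ 0.38  1.05 -1.1   1.88  1.13  1.02  1.16] op 0.459
```

Tracking well. I'll continue the arc.

>>> arm_command(
  plan=[
    [0.03, 0, 0.0124, -0.0021, 0.12],
    [0.03, 0, 0.0124, -0.0021, 0.12],
    [0.03, 0, 0.0124, -0.0021, 0.12],
    [0.03, 0, 0.0124, -0.0021, 0.12],
    [0.03, 0, 0.0124, -0.0021, 0.12],
    [0.03, 0, 0.0124, -0.0021, 0.12],
    [0.03, 0, 0.0124, -0.0021, 0.12],
    [0.03, 0, 0.0124, -0.0021, 0.12],
    [0.03, 0, 0, 0, 0],
  ],
)

```text
clock: 25.65
tool_pos: [0.4962, 0.1465, 0.1007]
eef_rot: [0.046, 0.706, -0.045, 0.706]
contact_force: [4.2, 2.3, 2.6]
opening: 0.454
```

```bash
python3 sw.py
```

```text
25.65 tcp [0.4962 0.1465 0.1007] rad 0.1037 swing est 0.255 yaw 1.443 f [4.2 2.3 2.6] m [ 0.54 -1.02 -0.07] q [ 0.16  0.95 -0.94  1.98  1.09  0.83  0.02] op 0.454
```

>>> arm_command(
  plan=[
    [0.03, 0, 0.0124, -0.0021, 0.12],
    [0.03, 0, 0.0103, -0.0018, 0.1],
    [0.03, 0, 0.0031, -0.0005, 0.03],
    [0.03, 0, 0, 0, 0],
    [0.03, 0, 0, 0, 0],
  ],
)

```text
clock: 26.28
tool_pos: [0.4968, 0.1706, 0.1005]
eef_rot: [0.134, 0.695, -0.134, 0.694]
contact_force: [5.5, -0.9, 4.4]
opening: 0.459
```

```bash
python3 sw.py;python3 m.py
```

```text
26.275 tcp [0.4968 0.1706 0.1005] rad 0.1038 swing est 0.022 yaw 1.19 f [ 5.5 -0.9  4.4] m [-0.22 -1.3  -0.01] q [ 0.09  0.94 -0.9   1.96  1.05  0.81 -0.24] op 0.459
tcp [0.4968 0.1706 0.1005] yaw_y 1.1902 downness -1.0 shift [ 0.0005  0.0019 -0.0017]
roll -0.2104 (about tool x, down) or other way 2.9312
26.275 [ 5.5 -0.9  4.4] 0.45885373394612244 [ 0.09  0.94 -0.9   1.96  1.05  0.81 -0.24]
```

View pics/w9.png

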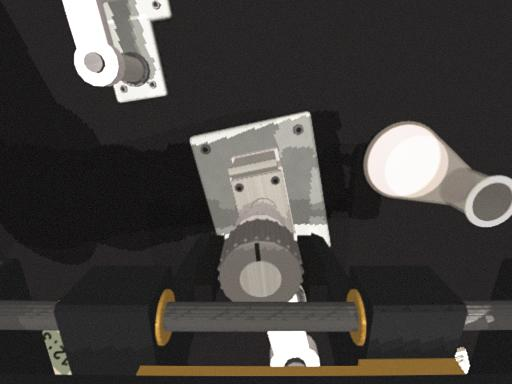

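View pics/d9.png

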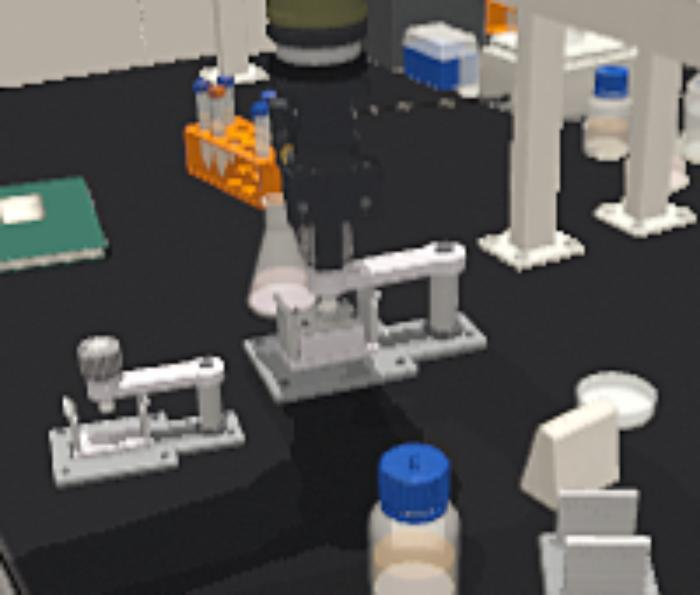

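>>> arm_command(
  plan=[
    [0.03, 0, 0.0031, -0.0005, 0.02],
    [0.03, 0, 0.002, 0, 0.0],
    [0.03, 0, 0, 0, 0],
  ],
)

```text
clock: 26.8
tool_pos: [0.4974, 0.1738, 0.1004]
eef_rot: [0.139, 0.694, -0.142, 0.692]
contact_force: [2.7, -4.1, 8.7]
opening: 0.464
```

```bash
python3 sw.py
```

```text
26.8 tcp [0.4974 0.1738 0.1004] rad 0.1038 swing est -0.01 yaw 1.17 f [ 2.7 -4.1  8.7] m [-0.86 -0.84 -0.11] q [ 0.08  0.94 -0.89  1.95  1.04  0.81 -0.25] op 0.464
```

>>> arm_command(
  plan=[
    [0.03, 0, 0.002, 0, 0.0],
    [0.03, 0, 0, 0, 0],
  ],
)

```text
clock: 27.05
tool_pos: [0.4975, 0.174, 0.1003]
eef_rot: [0.138, 0.694, -0.144, 0.692]
contact_force: [1.9, -7.8, 10.5]
opening: 0.459
```

```bash
python3 sw.py
```

```text
27.05 tcp [0.4975 0.174  0.1003] rad 0.1037 swing est -0.011 yaw 1.169 f [ 1.9 -7.8 10.5] m [-1.39 -0.53 -0.04] q [ 0.08  0.94 -0.89  1.95  1.04  0.82 -0.25] op 0.459
```

The arm is at its stop: the force rises with no further motion. Now I'll screw down, following the sink at 2 mm/rad.

>>> arm_command(
  plan=[
    [0.03, 0, -0.0015, 0, 0.1],
    [0.03, 0.0003, 0, 0, 0.17],
    [0.03, 0.0003, 0, 0, 0.17],
    [0.03, 0.0003, 0, 0, 0.17],
    [0.03, 0.0003, 0, 0, 0.17],
    [0.03, 0.0003, 0, 0, 0.17],
    [0.03, 0.0003, 0, 0, 0.17],
    [0.03, 0, 0, 0, 0],
  ],
)

```text
clock: 28.05
tool_pos: [0.4981, 0.1742, 0.0983]
eef_rot: [0.487, 0.512, -0.489, 0.512]
contact_force: [4.6, -3.3, 3.1]
opening: 0.457
```

```bash
python3 sw.py
```

```text
28.05 tcp [0.4981 0.1742 0.0983] rad 0.1031 swing est -0.014 yaw 0.048 f [ 4.6 -3.3  3.1] m [-0.81 -1.23 -0.05] q [-0.05  0.86 -0.64  1.96  0.87  0.63 -1.22] op 0.457
```

>>> arm_command(
  plan=[
    [0.03, 0.0003, 0, 0, 0.17],
    [0.03, 0.0003, 0, 0, 0.17],
    [0.03, 0.0003, 0, 0, 0.17],
    [0.03, 0.0003, 0, 0, 0.17],
    [0.03, 0.0003, 0, 0, 0.17],
    [0.03, 0.0003, 0, 0, 0.17],
    [0.03, 0, 0, 0, 0],
  ],
)

```text
clock: 28.92
tool_pos: [0.4986, 0.1738, 0.0963]
eef_rot: [-0.675, -0.207, 0.677, -0.209]
contact_force: [6.4, -4.2, 3.0]
opening: 0.459
```

```bash
python3 sw.py;python3 m.py
```

```text
28.925 tcp [0.4986 0.1738 0.0963] rad 0.1026 swing est -0.011 yaw -0.973 f [ 6.4 -4.2  3. ] m [-0.93 -1.41 -0.04] q [-0.2   0.81 -0.37  1.96  0.61  0.48 -1.99] op 0.459
tcp [0.4986 0.1738 0.0963] yaw_y -0.9733 downness -1.0 shift [-0.0036 -0.0008  0.0026]
roll 0.7677 (about tool x, down) or other way -2.3739
28.925 [ 6.4 -4.2  3. ] 0.4587652092138212 [-0.2   0.81 -0.37  1.96  0.61  0.48 -1.99]
```

View pics/w9.png

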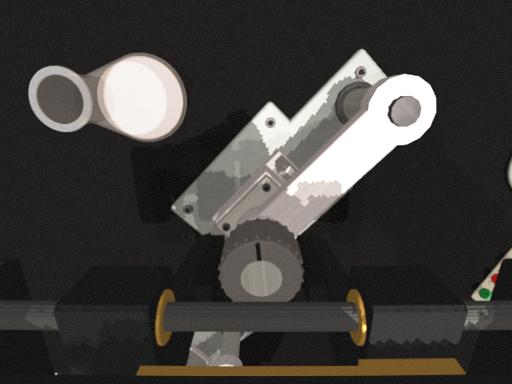

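The knob mark stays at the top of the hand's view, (258,252), so the grip has not slipped. The screw has turned 2.14 rad from its start. Now I'll open, wind back and regrip.

>>> arm_command(
  plan=[
    [0.055, 0, 0, 0, 0],
    [0.065, 0, 0, 0, 0],
    [0.065, 0, 0, 0, 0],
  ],
)

```text
clock: 29.45
tool_pos: [0.4961, 0.1766, 0.0963]
eef_rot: [-0.674, -0.21, 0.677, -0.209]
contact_force: [1.3, 0.1, 0.9]
opening: 0.735
```

```bash
python3 sw.py
```

```text
29.45 tcp [0.4961 0.1766 0.0963] rad 0.1056 swing est -0.033 yaw -0.97 f [1.3 0.1 0.9] m [ 0.04 -0.06 -0.01] q [-0.2   0.81 -0.38  1.97  0.61  0.48 -1.99] op 0.735
```

>>> arm_command(
  plan=[
    [0.065, 0, 0, 0, -0.175],
    [0.065, 0, 0, 0, -0.175],
    [0.065, 0, 0, 0, -0.175],
    [0.065, 0, 0, 0, -0.175],
    [0.065, 0, 0, 0, -0.175],
    [0.065, 0, 0, 0, -0.175],
    [0.065, 0, 0, 0, -0.175],
    [0.065, 0, 0, 0, -0.175],
    [0.065, 0, 0, 0, -0.175],
    [0.065, 0, 0, 0, -0.175],
    [0.065, 0, 0, 0, -0.175],
    [0.065, 0, 0, 0, -0.175],
  ],
)

```text
clock: 30.95
tool_pos: [0.4967, 0.1765, 0.0965]
eef_rot: [0.152, 0.692, -0.153, 0.689]
contact_force: [1.5, -0.3, -0.1]
opening: 0.741
```

```bash
python3 sw.py;python3 m.py
```

```text
30.95 tcp [0.4967 0.1765 0.0965] rad 0.105 swing est -0.033 yaw 1.136 f [ 1.5 -0.3 -0.1] m [ 0.07 -0.13  0.03] q [ 0.08  0.95 -0.9   1.95  1.05  0.81 -0.3 ] op 0.741
tcp [0.4967 0.1765 0.0965] yaw_y 1.1357 downness -1.0 shift [-0.0035 -0.0034  0.0008]
roll -0.2649 (about tool x, down) or other way 2.8767
30.95 [ 1.5 -0.3 -0.1] 0.7405071177213451 [ 0.08  0.95 -0.9   1.95  1.05  0.81 -0.3 ]
```

View pics/w9.png

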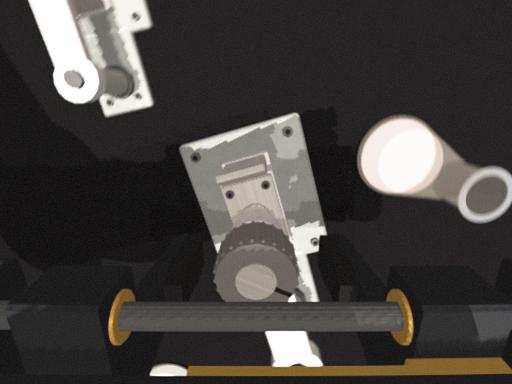

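>>> arm_command(
  plan=[
    [0.065, 0, -0.0015, 0.0029, 0],
    [0.05, 0, 0, 0, 0],
    [0.03, 0, 0, 0, 0],
    [0.03, 0, 0, 0, 0],
    [0.03, 0, 0, 0, 0],
  ],
)

```text
clock: 31.72
tool_pos: [0.4989, 0.1732, 0.0967]
eef_rot: [0.154, 0.691, -0.156, 0.689]
contact_force: [-1.8, -2.5, 3.2]
opening: 0.455
```

```bash
python3 sw.py
```

```text
31.725 tcp [0.4989 0.1732 0.0967] rad 0.1022 swing est -0.006 yaw 1.129 f [-1.8 -2.5  3.2] m [-0.5   0.15 -0.06] q [ 0.08  0.95 -0.9   1.95  1.05  0.82 -0.3 ] op 0.455
```

>>> arm_command(
  plan=[
    [0.03, 0.0002, 0, 0, 0.1],
    [0.03, 0.0002, 0, 0, 0.1],
    [0.03, 0.0002, 0, 0, 0.1],
  ],
)

```text
clock: 32.1
tool_pos: [0.4988, 0.173, 0.0961]
eef_rot: [0.256, 0.659, -0.258, 0.658]
contact_force: [-2.4, -2.2, 3.6]
opening: 0.458
```

```bash
python3 sw.py
```

```text
32.1 tcp [0.4988 0.173  0.0961] rad 0.1023 swing est -0.004 yaw 0.826 f [-2.4 -2.2  3.6] m [-0.54  0.21  0.05] q [ 0.05  0.92 -0.83  1.95  1.02  0.77 -0.57] op 0.458
```

>>> arm_command(
  plan=[
    [0.03, 0.0002, 0, 0, 0.1],
  ],
)

```text
clock: 32.22
tool_pos: [0.4988, 0.173, 0.096]
eef_rot: [0.289, 0.646, -0.291, 0.644]
contact_force: [-2.3, -2.7, 4.3]
opening: 0.46
```

```bash
python3 sw.py
```

```text
32.225 tcp [0.4988 0.173  0.096 ] rad 0.1023 swing est -0.004 yaw 0.726 f [-2.3 -2.7  4.3] m [-0.62  0.23  0.07] q [ 0.04  0.92 -0.81  1.95  1.    0.75 -0.66] op 0.46
```

>>> arm_command(
  plan=[
    [0.03, 0.0002, 0, 0, 0.1],
  ],
)

```text
clock: 32.35
tool_pos: [0.4987, 0.173, 0.0958]
eef_rot: [0.321, 0.63, -0.323, 0.629]
contact_force: [-1.4, -2.7, 4.5]
opening: 0.454
```

```bash
python3 sw.py
```

```text
32.35 tcp [0.4987 0.173  0.0958] rad 0.1023 swing est -0.004 yaw 0.626 f [-1.4 -2.7  4.5] m [-0.69  0.26  0.09] q [ 0.03  0.91 -0.79  1.95  0.99  0.74 -0.75] op 0.454
```

>>> arm_command(
  plan=[
    [0.03, 0.0002, 0, 0, 0.1],
  ],
)

```text
clock: 32.48
tool_pos: [0.4987, 0.1729, 0.0956]
eef_rot: [0.352, 0.613, -0.354, 0.612]
contact_force: [-1.9, -2.8, 5.4]
opening: 0.456
```

```bash
python3 sw.py
```

```text
32.475 tcp [0.4987 0.1729 0.0956] rad 0.1023 swing est -0.003 yaw 0.526 f [-1.9 -2.8  5.4] m [-0.63  0.26  0.05] q [ 0.02  0.9  -0.77  1.95  0.98  0.72 -0.83] op 0.456
```

>>> arm_command(
  plan=[
    [0.03, 0.0002, 0, 0, 0.1],
  ],
)

```text
clock: 32.6
tool_pos: [0.4986, 0.1729, 0.0954]
eef_rot: [0.382, 0.595, -0.384, 0.594]
contact_force: [-2.5, -3.7, 4.6]
opening: 0.457
```

```bash
python3 sw.py
```

```text
32.6 tcp [0.4986 0.1729 0.0954] rad 0.1024 swing est -0.003 yaw 0.426 f [-2.5 -3.7  4.6] m [-0.62  0.35  0.05] q [ 0.01  0.89 -0.75  1.95  0.96  0.7  -0.92] op 0.457
```

>>> arm_command(
  plan=[
    [0.03, 0.0002, 0, 0, 0.1],
  ],
)

```text
clock: 32.72
tool_pos: [0.4986, 0.1729, 0.0952]
eef_rot: [0.411, 0.575, -0.414, 0.574]
contact_force: [-2.0, -3.1, 5.3]
opening: 0.453
```

```bash
python3 sw.py
```

```text
32.725 tcp [0.4986 0.1729 0.0952] rad 0.1024 swing est -0.003 yaw 0.326 f [-2.  -3.1  5.3] m [-0.66  0.34  0.06] q [-0.    0.89 -0.72  1.95  0.94  0.69 -1.  ] op 0.453
```

>>> arm_command(
  plan=[
    [0.03, 0.0002, 0, 0, 0.08],
  ],
)

```text
clock: 32.85
tool_pos: [0.4985, 0.1729, 0.095]
eef_rot: [0.433, 0.558, -0.436, 0.557]
contact_force: [-3.0, -3.3, 5.1]
opening: 0.454
```

```bash
python3 sw.py
```

```text
32.85 tcp [0.4985 0.1729 0.095 ] rad 0.1025 swing est -0.002 yaw 0.246 f [-3.  -3.3  5.1] m [-0.69  0.42  0.09] q [-0.01  0.88 -0.7   1.95  0.93  0.67 -1.07] op 0.454
```

>>> arm_command(
  plan=[
    [0.03, 0.0002, 0, 0, 0.08],
  ],
)

```text
clock: 32.98
tool_pos: [0.4985, 0.1729, 0.0949]
eef_rot: [0.455, 0.54, -0.458, 0.539]
contact_force: [-1.8, -3.6, 6.8]
opening: 0.456
```

```bash
python3 sw.py
```

```text
32.975 tcp [0.4985 0.1729 0.0949] rad 0.1025 swing est -0.002 yaw 0.167 f [-1.8 -3.6  6.8] m [-0.77  0.42  0.22] q [-0.02  0.88 -0.68  1.95  0.92  0.66 -1.14] op 0.456
```

>>> arm_command(
  plan=[
    [0.03, 0.0002, 0, 0, 0.08],
  ],
)

```text
clock: 33.1
tool_pos: [0.4985, 0.1729, 0.0948]
eef_rot: [0.476, 0.522, -0.479, 0.521]
contact_force: [-2.5, -3.5, 8.5]
opening: 0.456
```

```bash
python3 sw.py
```

```text
33.1 tcp [0.4985 0.1729 0.0948] rad 0.1026 swing est -0.002 yaw 0.087 f [-2.5 -3.5  8.5] m [-0.8   0.55  0.23] q [-0.03  0.87 -0.66  1.96  0.9   0.65 -1.2 ] op 0.456
```

>>> arm_command(
  plan=[
    [0.03, 0.0, 0, 0, 0.08],
  ],
)

```text
clock: 33.22
tool_pos: [0.4984, 0.1729, 0.0949]
eef_rot: [0.497, 0.502, -0.5, 0.501]
contact_force: [-2.9, -3.6, 7.0]
opening: 0.459
```

```bash
python3 sw.py; python3 m.py
```

```text
33.225 tcp [0.4984 0.1729 0.0949] rad 0.1026 swing est -0.002 yaw 0.007 f [-2.9 -3.6  7. ] m [-0.79  0.5   0.19] q [-0.04  0.87 -0.65  1.96  0.89  0.63 -1.27] op 0.459
tcp [0.4984 0.1729 0.0949] yaw_y 0.0071 downness -1.0 shift [-0.0051 -0.0024 -0.0001]
roll -1.3935 (about tool x, down) or other way 1.7481
33.225 [-2.9 -3.6  7. ] 0.45869268453339834 [-0.04  0.87 -0.65  1.96  0.89  0.63 -1.27]
```

View pics/d9.png

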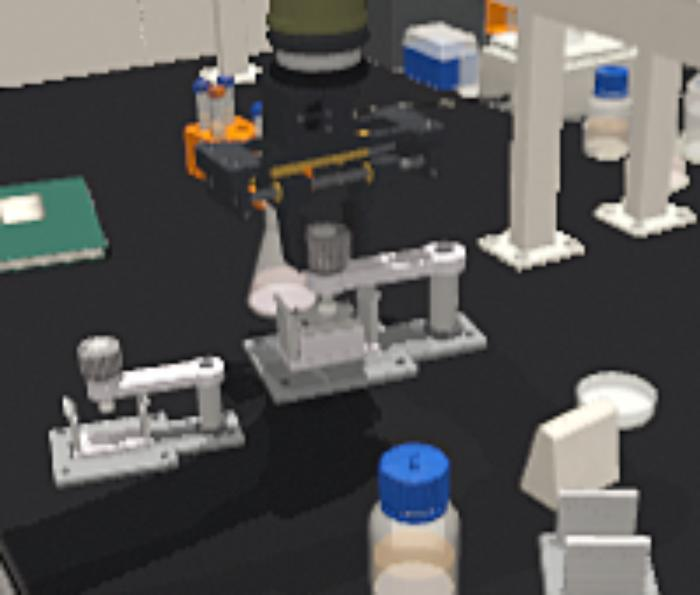

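View pics/w9.png

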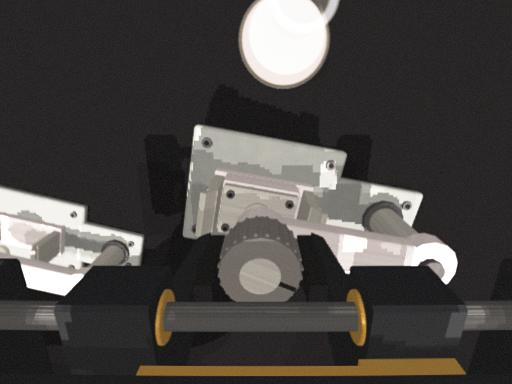

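The moment about z jumped from about 0.06 to 0.2 N m after about 3.05 rad of turn, so the stop is reached and the clutch is slipping. I'll add about 0.4 rad more slip.

>>> arm_command(
  plan=[
    [0.03, 0, 0, 0, 0.1],
    [0.03, 0, 0, 0, 0.1],
    [0.03, 0, 0, 0, 0.1],
  ],
)

```text
clock: 33.75
tool_pos: [0.4983, 0.1729, 0.0949]
eef_rot: [-0.566, -0.422, 0.569, -0.421]
contact_force: [-3.0, -3.3, 6.8]
opening: 0.456
```

```bash
python3 sw.py
```

```text
33.75 tcp [0.4983 0.1729 0.0949] rad 0.1027 swing est -0.002 yaw -0.294 f [-3.  -3.3  6.8] m [-0.69  0.66  0.19] q [-0.09  0.85 -0.57  1.96  0.82  0.59 -1.51] op 0.456
```

>>> arm_command(
  plan=[
    [0.03, 0, 0, 0, 0.1],
    [0.03, 0, 0, 0, 0],
  ],
)

```text
clock: 34.0
tool_pos: [0.4982, 0.1729, 0.0949]
eef_rot: [-0.586, -0.393, 0.589, -0.393]
contact_force: [-4.0, -3.1, 7.7]
opening: 0.461
```

```bash
python3 sw.py; python3 m.py
```

```text
34.0 tcp [0.4982 0.1729 0.0949] rad 0.1028 swing est -0.002 yaw -0.391 f [-4.  -3.1  7.7] m [-0.67  0.58 -0.03] q [-0.1   0.84 -0.54  1.96  0.8   0.57 -1.59] op 0.461
tcp [0.4982 0.1729 0.0949] yaw_y -0.3914 downness -1.0 shift [-0.0051 -0.0021  0.0008]
roll 1.3496 (about tool x, down) or other way -1.792
34.0 [-4.  -3.1  7.7] 0.46078315800789216 [-0.1   0.84 -0.54  1.96  0.8   0.57 -1.59]
```

View pics/w9.png

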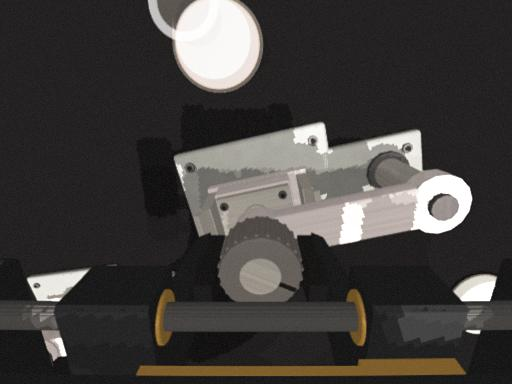

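The knob mark has held its place in the hand, (289,287), so the estimated slip is about 0.55-0.6 rad. Now I'll release and retract.

>>> arm_command(
  plan=[
    [0.05, 0, 0, 0, 0],
    [0.06, 0, 0, 0, 0],
    [0.065, 0, 0, 0, 0],
    [0.065, -0.02, 0, 0, 0],
    [0.065, -0.03, 0, 0, 0],
    [0.065, -0.04, 0, 0, 0],
    [0.065, -0.04, 0, 0, 0],
    [0.065, 0, 0, 0, 0],
    [0.065, 0, 0, 0, 0],
  ],
)

```text
clock: 35.28
tool_pos: [0.4993, 0.1735, 0.2239]
eef_rot: [-0.586, -0.394, 0.589, -0.393]
contact_force: [0.6, 0.2, -0.2]
opening: 0.736
```

```bash
python3 sw.py; python3 m.py; python3 - <<'E'
from h import *
s=r.get_state()
z=np.load("w9.npz");im,d=z["im"],z["d"]
P=cloud("wrist",d,s)
a=-.17;ex=np.array([np.cos(a),np.sin(a)]);ey=np.array([-ex[1],ex[0]])
for n,lo,hi in (("base",.003,.014),("armtop",.078,.092),("knobtop",.108,.125)):
    m=(d>0)&(P[...,2]>lo)&(P[...,2]<hi)&(np.linalg.norm(P[...,:2]-[.53,.165],axis=2)<.11)&(P[...,1]<.235)
    q=P[m]; l=np.c_[(q[:,:2]-[.496,.173])@ex,(q[:,:2]-[.496,.173])@ey]
    print(n,len(q),np.percentile(l,1,0).round(4),np.percentile(l,99,0).round(4),"z",np.median(q[:,2]).round(4))
# bystanders before/after in scene
b=np.load("scene0.npz");im2,d2=r.snapshot("scene")
P0=cloud("scene",b["d"]);P2=cloud("scene",d2)
for n,c,rad in (("flask",(.512,.285),.04),("bottle",(.399,-.125),.035),("timer",(.565,-.08),.045),("dish",(.655,-.015),.04)):
    for Q in (P0,P2):
        m=(np.linalg.norm(Q[...,:2]-c,axis=2)<rad)&(Q[...,2]>.012)&(Q[...,2]<.12); print(n,m.sum(),Q[m].mean(0).round(4))
E
```

```text
35.275 tcp [0.4993 0.1735 0.2239] rad 0.1018 swing est -0.009 yaw -0.391 f [ 0.6  0.2 -0.2] m [-0.06 -0.03 -0.04] q [ 0.01  0.67 -0.72  1.85  0.58  0.85 -1.39] op 0.736
tcp [0.4993 0.1735 0.2239] yaw_y -0.3911 downness -1.0 shift [ 0.1239 -0.0025  0.0014]
roll 1.3499 (about tool x, down) or other way -1.7917
35.275 [ 0.6  0.2 -0.2] 0.7359395296185973 [ 0.01  0.67 -0.72  1.85  0.58  0.85 -1.39]
base 4875 [-0.06  -0.047] [0.1314 0.0505] z 0.0093
armtop 2866 [ 0.0191 -0.0144] [0.1203 0.0174] z 0.0853
knobtop 1650 [-0.0182 -0.0178] [0.0205 0.0211] z 0.1199
flask 402 [0.5047 0.2789 0.0458]
flask 459 [0.5064 0.2807 0.0521]
bottle 898 [ 0.3882 -0.1316  0.0667]
bottle 901 [ 0.388  -0.1317  0.0667]
timer 366 [ 0.5498 -0.0849  0.0407]
timer 365 [ 0.55   -0.085   0.0407]
dish 203 [ 0.6551 -0.0153  0.0141]
dish 203 [ 0.6551 -0.0152  0.0142]
```

View pics/w9.png

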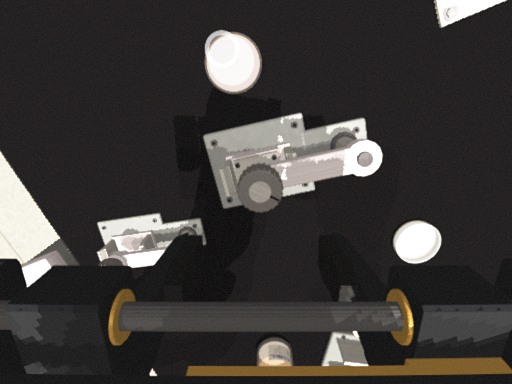

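View pics/d9.png

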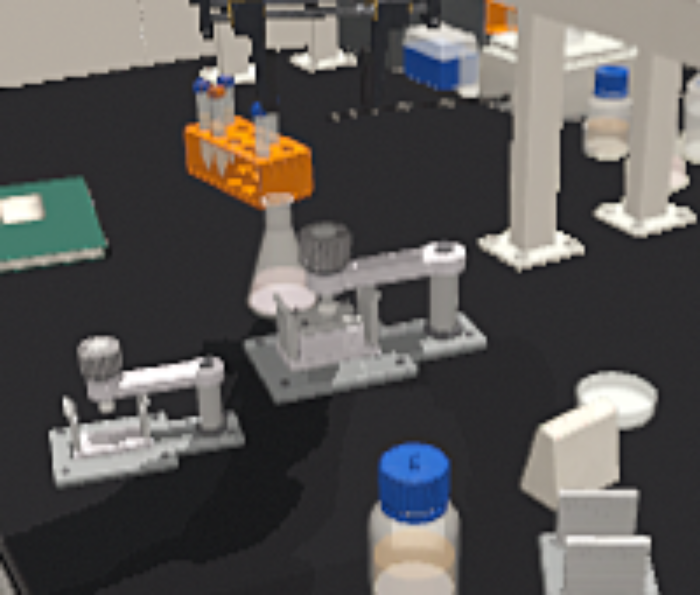

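View pics/s9.png

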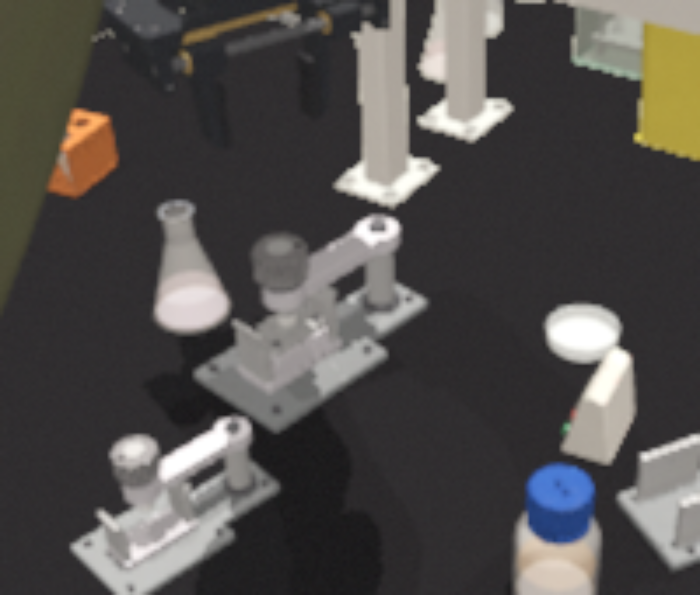

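All checks are good: the knob top reads 0.120 m (tight), the knob is centred over the nest, nothing is touched and the bystanders are unmoved. I'll hand in.

```bash
python3 -c "
from plant import r
print(r.finish_job())"
```

```text
the job is handed in; nothing more can be done
None
```

The job is done and handed in at about 35.5 s of the 72 s; no verdict came back.

**What I did:** I lifted the cell out of the dock by its ends and set it on the bench to regrip it by the 40 mm faces. Then I lowered it into the nest until the floor pushed back at about 11 N, still held, and let go. I swung the arm in by the knob until the force rose with no further motion. I then screwed the knob down in two grips.

**Last checks:**
- **Tightness and slip:** after about 3 rad of turn the torque jumped from about 0.06 to 0.2 N m, meaning the screw was at its stop. I turned about 0.55–0.6 rad further, and the knob's mark showed no slipping in the fingers. After letting go, the knob top measured 0.120 m, the tight height.
- **Position:** the knob sits within about 2 mm of the nest axis and the arm is at its stop to within the roughly 0.02 rad I can measure. The cell is upright between the cheeks.
- **Bystanders:** the bottle, timer and dish measured within 1 mm of their starts. The flask showed about 2 mm, but part of it was hidden in the first view.
- **Clear of the work:** the gripper is about 0.1 m above the knob and touches nothing.

**Disagreements and gaps:**
- Heights from the wrist camera drifted 2–4 mm between poses, so I relied on the felt contacts instead.
- The foot's force on the cell was not measured directly. I infer it from the tight height.

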